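# Clear the squeegee and hold the printing screen open

### The arm

A 7-joint arm with a two-finger parallel gripper is mounted at the origin on the work surface. World frame = base frame: x ahead of the robot, y to its left, z up, the work surface at z = 0. Lengths are in m, angles in rad, forces in N, time in s.
With the tool pointing down it reaches from about 0.375 to 0.925 m from the base axis. Payload 3.1 kg.
Tool frame: the origin (TCP) lies midway between the tips of the shut fingers; the grasp point (between the pads) lies 19 mm behind it; z points along the fingers, y is the line along which they close (so a half turn about z gives the same grasp; the last joint's range is limited). The gripper opens to 85 mm and grips with 20 to 120 N. Pads are 22 mm wide; open, the fingers measure 114 mm over their backs; the gripper's body (76 mm by 85 mm) begins 54 mm behind the grasp point. The pads swing forward as they close: fully open they stand 13 mm farther back than shut.
Start: joints at [-1.435, 0.383, 0.044, 1.598, -0.018, 1.161, -0.05], TCP at [0.151, 0.632, 0.231] pointing down, gripper open.
Joint ranges: [-2.61, 2.61], [-0.41, 2.15], [-1.48, 1.57], [0, 2.5], [-1.57, 4.71], [0.05, 1.97], [-2.85, 2.85]. Speed limits (rad/s): [2.79, 2.79, 3.14, 3.14, 3.14, 3.14, 3.14].

### API

Orientations are given as a unit quaternion [w, x, y, z].
In Python, from bench import ctrl gives the robot as it stands.
- The arm moves only by the tool play_rows, never from a script. Its argument "steps" is a list of rows, each an object of numbers: "x", "y", "z": the shift along the tool's x, y, z in mm; "ax", "ay", "az": the turn, a rotation vector about the tool's x, y, z in degrees; "claw": the opening in per cent of the stroke, from 0 (shut) to 100 (fully open). In form: [{"x": .., "y": .., "z": .., "ax": .., "ay": .., "az": .., "claw": ..}, ...]. A call has 1 to 10 rows; each row shifts and turns the commanded pose from where the row before left it, along the tool's axes as they then stand; what a row does not reach is not made up. A row lasts 1/12 s, in which the tool goes at most 41.7 mm and 7.16 degrees, less where a joint would pass 70% of its speed; a pose out of reach is approached as far as the arm can. A call with a gripper value outside its range is refused whole. The fingers move at their own pace and stop on an object; the grip force is fixed at half the most. Time passes only in rows, so rows that do not move let the fingers close. It gives the time, the measured TCP pose, the force, the opening and the grip force at its end, in the units of the state.
- ctrl.observe(): the state, without advancing time (a new reading comes with each control period).
- ctrl.camera(name): name is "scene" or "side" or "wrist"; returns the picture (480x640x3 uint8, blue, green, red); there is no depth.
- ctrl.camera_info(name): a dict with "vfov" (degrees; the focal length in pixels is half the picture's height over the tangent of half this angle, whatever the lens; pixels are square), "cx", "cy" (the principal point, pixels), "dist" ([k1, k2, p1, p2, k3] as OpenCV has them; the pictures are not rectified), "rvec" (rotation vector, rad) and "tvec" (3), from world to camera coordinates, as OpenCV has them. Camera axes: x right, y down, z forward; pixel columns grow to the right and rows downward; lengths in m; the calibration is good to about 2 mm. A picture is of the moment at which its call begins: read the wrist's pose just before it. camera_info takes no time and is no camera call; for the wrist camera it gives the pose at the moment of the call.
- ctrl.sign_off(): hands the job in; it is judged then, once.
Trained networks look in the newest picture that a camera, given by its name, has taken for a name from the list of things; names that differ only in an ending like _2 or _b are one class to them, and where a whole thing is asked for, a point or a joint stands for the part that bears it (a point fixed in the world has none). Each returns a list of dicts, best first, with "confidence" (0 to 1); they miss things now and then, are a little off and sometimes report something else, mostly with a low value. They report only what shows in the picture. A call takes as long as a camera call.
- ctrl.look_for(camera, target): "uv" ([column, row] in pixels, amid what is visible of it).
The state is a dict: "t": time; "qpos": joint angles; "joint_velocities": joint speeds; "tau": joint torques, N m; "tool_pos": TCP position; "tcp_rot": TCP orientation; "force": force on the tool from outside, world axes, zero at the start; "wrist_torque": the same for the moment, N m; "gripper_width": opening from 0.0 (shut) to 1.0 (fully open); "finger_force": force on a finger pad.
Only numpy, scipy, OpenCV 4.12 (cv2) and the standard library are available. Lean on these libraries where they do the work, as an engineer would, in place of code of your own. Each camera call takes 0.05 s, during which the arm holds its last target. There are 200 camera calls.

### The job

Take the squeegee off the shut printing screen and lay it flat on the narrow raised rest, centred on it and lengthwise along it. Then lift the hinged screen by the bar at its front to 40 degrees from level, so that the fresh prints under it can be inspected, and finish while still holding it open there: it falls shut if let go. Do not drop the squeegee or let the screen fall, and leave everything else where it is.

Things in the scene. Friction and masses are not known exactly. Their poses are not given: they have to be found in the camera images.
- clamp: blue steel hinge clamp, fixed to the table: base plate 320 x 300 x 25 mm with two posts (24 mm wide, top knobs 205 mm above the table) at its far end at y = +-136 mm, and the print jig on it. Origin at the centre of its underside, on the table; its x axis points from the screen's bar to the hinge (away from the robot), z up.
- screen (a joint): angle of the printing screen, rad: 0 = shut and level (as it starts, on a stop), growing as its front edge rises; 40 degrees = 0.698; far stop at 1.4. It weighs 0.4 to 0.8 kg, has no spring and almost no hinge friction, and falls shut by its own weight.
- screen_mesh (a point): centre of the top of the screen's firm pale mesh, 140 mm from the hinge axis towards the bar, 70 mm above the table when shut. The screen is a 240 x 240 mm frame of aluminium rails 24 mm wide and 30 mm high; the open well above the mesh is 192 x 192 mm and 24 mm deep.
- screen_hinge (a point): point on the hinge axis, midway between the posts, 80 mm above the table; fixed. The axis runs along the clamp's y.
- screen_bar (a point): centre of the round steel bar handle on the screen's front: 12 mm thick, running along the clamp's y with 94 mm free between its two stays, 300 mm from the hinge axis, 80 mm above the table when shut, 40 mm in front of the front rail (34 mm clear between). It moves and turns with the screen.
- squeegee_center (a point): centre (half-way up) of the squeegee, about 0.14 to 0.22 kg, lying flat on the mesh: 55 mm along its x, 150 mm along its y, 24 mm thick. Wooden body 42 mm wide (x from -27.5 to +14.5 mm), the rest a 10 mm thick rubber blade at half height along its +x side. Axes: y along its length, z up.
- squeegee: the same squeegee; origin at the centre of its underside.
- rest_top (a point): centre of the top of the squeegee rest: a dark steel stand fixed to the table, a flat beam 44 mm wide along its x and 100 mm long along its y, 8 mm thick, top 60 mm above the table, on a 24 mm post with a 100 x 100 x 10 mm foot.
- rest: the squeegee rest; origin under the centre of its foot, on the table.
- ink_tub: black tub of ink with drips, 114 mm across, 116 mm high; origin at the centre of its underside; a bystander
- wash_bottle: white wash bottle, 60 mm across, 170 mm high; origin at the centre of its underside; a bystander
- tape_roll: roll of yellow tape lying flat, 84 mm across, 22 mm high; origin at the centre of its underside; a bystander
- mixing_cup: paper mixing cup, 70 mm across the rim, 85 mm high; origin at the centre of its underside; a bystander
- ink_spatula: ink spatula lying on the table, 280 mm long, along its x; a bystander
- wrench: wrench lying on the table, 130 mm long, along its x; a bystander

How it is judged:
By the outcome, as a careful person would: the job done as asked, in the order asked, and still so for the second after the job is handed in, while the arm keeps its last pose, push and grip.
It also fails if it takes over 59 s, if anything falls off the work surface, if the arm or the gripper's body presses on something with over 40 N, if the wrist force passes 120 N, or if a joint passes its speed limit or range.

## Working session

There is one attempt and no reset: what is moved stays moved. The work goes in short steps, Python scripts to look and compute and a tool call to move; the robot and the scene stay as the last step left them, time stands still between calls to the robot, and variables do not carry over. Pictures are saved under pics/ and viewed, at most 13 in all, crops included, and the job is handed in when it is done.

Besides the shell and the picture viewer there is one more tool, called after "Request:" as name(argument=value, ...) on one line, values as JSON. play_rows: Moves the arm, as the interface text tells. Its arguments: {"type":"object","properties":{"steps":{"type":"array","items":{"type":"object","properties":{"x":{"type":"number"},"y":{"type":"number"},"z":{"type":"number"},"ax":{"type":"number"},"ay":{"type":"number"},"az":{"type":"number"},"claw":{"type":"number"}}}}},"required":["steps"]}

```bash
mkdir -p pics; cat > h.py <<'E'
import numpy as np, cv2
from scipy.spatial.transform import Rotation as R
from bench import ctrl
def cam(n):
    i=ctrl.camera_info(n); f=240/np.tan(np.radians(i['vfov'])/2)
    K=np.array([[f,0,i['cx']],[0,f,i['cy']],[0,0,1]]); return K,np.array(i['dist'],float),np.array(i['rvec'],float),np.array(i['tvec'],float)
def ray(n,uv,c=None):
    K,d,r,t=c or cam(n); p=cv2.undistortPoints(np.array([[uv]],float),K,d)[0,0]
    Rm=cv2.Rodrigues(r)[0]; o=-Rm.T@t; v=Rm.T@np.array([p[0],p[1],1]); return o,v/np.linalg.norm(v)
def onz(n,uv,z,c=None):
    o,v=ray(n,uv,c); return o+v*(z-o[2])/v[2]
def proj(n,P,c=None):
    K,d,r,t=c or cam(n); return cv2.projectPoints(np.array(P,float).reshape(-1,1,3),r,t,K,d)[0].reshape(-1,2)
def pose():
    s=ctrl.observe(); q=s['tcp_rot']; return np.array(s['tool_pos']),R.from_quat([q[1],q[2],q[3],q[0]]),s
E
python3 - <<'E'
from h import *
for n in ['scene','side']:
    cv2.imwrite(f'pics/{n}0.png',ctrl.camera(n))
    print(n,ctrl.camera_info(n))
    for t,z in [('clamp',.05),('screen_mesh',.07),('screen_bar',.08),('squeegee_center',.082),('rest_top',.06),('ink_tub',.06),('wash_bottle',.08),('mixing_cup',.04)]:
        for r in ctrl.look_for(n,t)[:2]: print(t,r['confidence'],np.round(r['uv']),np.round(onz(n,r['uv'],z),3))
p,r,s=pose();print(p,r.as_matrix().round(3),s['gripper_width'],s['t'])
E
```

```text
scene {'vfov': 46.360348319227725, 'cx': 319.2821881331749, 'cy': 242.19742316669004, 'dist': array([0.02487786, 0.        , 0.        , 0.        , 0.        ]), 'rvec': array([ 1.48155877,  1.82460226, -0.93873483]), 'tvec': array([ 0.167143  , -0.22351597,  1.96246605])}
clamp 0.84 [316. 290.] [ 0.697 -0.041  0.05 ]
screen_mesh 0.63 [320. 270.] [ 0.643 -0.041  0.07 ]
screen_mesh 0.49 [464. 246.] [0.451 0.314 0.07 ]
screen_bar 0.78 [320. 274.] [ 0.669 -0.037  0.08 ]
screen_bar 0.16 [143. 252.] [ 0.68  -0.497  0.08 ]
squeegee_center 0.87 [321. 262.] [ 0.626 -0.042  0.082]
squeegee_center 0.4 [310. 293.] [ 0.748 -0.044  0.082]
rest_top 0.61 [222. 238.] [ 0.549 -0.333  0.06 ]
ink_tub 0.57 [461. 245.] [0.435 0.309 0.06 ]
wash_bottle 0.75 [501. 297.] [0.661 0.397 0.08 ]
mixing_cup 0.64 [176. 267.] [ 0.674 -0.416  0.04 ]
mixing_cup 0.28 [320. 270.] [ 0.602 -0.048  0.04 ]
side {'vfov': 48.33838766227947, 'cx': 316.2292355470918, 'cy': 241.0533823336235, 'dist': array([-0.09963346,  0.        ,  0.        ,  0.        ,  0.        ]), 'rvec': array([ 2.17903546, -0.9562408 ,  0.43102155]), 'tvec': array([-0.42409145,  0.31432248,  0.98323054])}
clamp 0.63 [335. 242.] [ 0.616 -0.073  0.05 ]
clamp 0.59 [328. 236.] [ 0.617 -0.048  0.05 ]
screen_mesh 0.72 [329. 225.] [ 0.634 -0.037  0.07 ]
screen_mesh 0.65 [331. 236.] [ 0.609 -0.066  0.07 ]
screen_bar 0.81 [328. 234.] [ 0.599 -0.063  0.08 ]
screen_bar 0.51 [393. 357.] [ 0.433 -0.371  0.08 ]
squeegee_center 0.65 [328. 224.] [ 0.623 -0.044  0.082]
rest_top 0.71 [392. 358.] [ 0.441 -0.365  0.06 ]
ink_tub 0.61 [170. 202.] [0.433 0.313 0.06 ]
wash_bottle 0.81 [214. 150.] [0.638 0.387 0.08 ]
mixing_cup 0.73 [475. 299.] [ 0.698 -0.402  0.04 ]
mixing_cup 0.25 [182. 256.] [0.347 0.157 0.04 ]
[0.15057442 0.63232236 0.23128599] [[-0.973  0.232  0.   ]
 [ 0.232  0.973 -0.   ]
 [-0.     0.    -1.   ]] 1.0004422012075418 0.9
```

View pics/scene0.png

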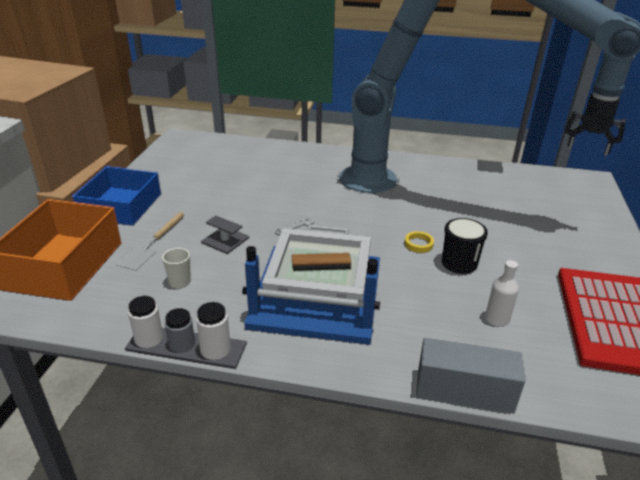

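View pics/side0.png

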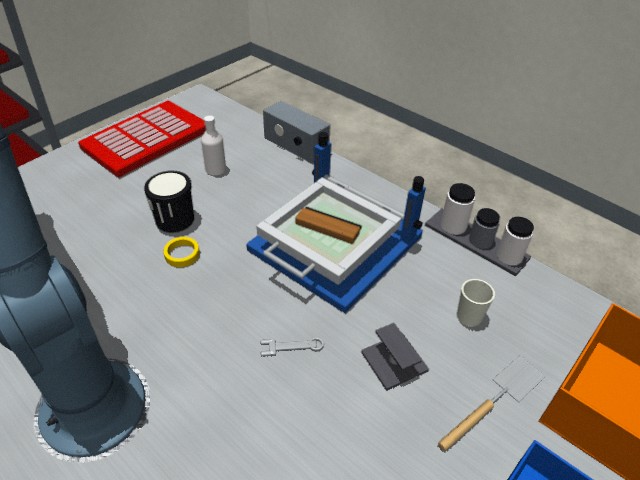

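The scene view shows the screen at about (320,270) with the squeegee on it at (321,262), and the rest at (225,230). In the side view the bar is at (288,262), the rest beam at (402,348) and the squeegee at (328,224). Next I move over the screen and use the wrist camera.

Request:
play_rows(steps=[{"x": -30.5, "y": -27, "z": -8}, {"x": -30.5, "y": -27, "z": -8}, {"x": -30.5, "y": -27, "z": -8}, {"x": -30.5, "y": -27, "z": -8}, {"x": -30.5, "y": -27, "z": -8}, {"x": -30.5, "y": -27, "z": -8}, {"x": -30.5, "y": -27, "z": -8}, {"x": -30.5, "y": -27, "z": -8}, {"x": -30.5, "y": -27, "z": -8}, {"x": -30.5, "y": -27, "z": -8}])

```text
validation failed for argument at $.st...
```

Request:
play_rows(steps=[{"x": -30.5, "y": -27, "z": -5}, {"x": -30.5, "y": -27, "z": -5}, {"x": -30.5, "y": -27, "z": -5}, {"x": -30.5, "y": -27, "z": -5}, {"x": -30.5, "y": -27, "z": -5}, {"x": -30.5, "y": -27, "z": -5}, {"x": -30.5, "y": -27, "z": -5}, {"x": -30.5, "y": -27, "z": -5}, {"x": 0, "y": 0, "z": 0}])

```text
validation failed for argument at $.st...
```

```bash
cat > look.py <<'E'
import sys
from h import *
p,r,s=pose();print(s['t'],p.round(4),r.as_matrix().round(3).tolist(),np.round(s['qpos'],3),s['gripper_width'],s['force'],s['finger_force'])
c=cam('wrist')
cv2.imwrite(f'pics/{sys.argv[1]}.png',ctrl.camera('wrist'))
np.save('c.npy',np.array(c,dtype=object),allow_pickle=True)
Z={'screen_mesh':.07,'screen_bar':.08,'squeegee_center':.082,'rest_top':.06}
for t in sys.argv[2:]:
    for q in ctrl.look_for('wrist',t)[:2]: print(t,q['confidence'],np.round(q['uv']),np.round(onz('wrist',q['uv'],Z[t],c),4))
E
python3 look.py w1 screen_mesh screen_bar squeegee_center rest_top
```

```text
0.9 [0.1506 0.6323 0.2313] [[-0.973, 0.232, 0.0], [0.232, 0.973, -0.0], [-0.0, 0.0, -1.0]] [-1.435  0.383  0.044  1.598 -0.018  1.161 -0.05 ] 1.0004422012075418 [-0.21541846  0.3835066  -0.05499922] 0.0
rest_top 0.42 [ 85. 479.] [0.3496 0.355  0.06  ]
```

Request:
play_rows(steps=[{"x": -30.5, "y": -27, "z": -8, "ax": 0, "ay": 0, "az": 0, "claw": 100}, {"x": -30.5, "y": -27, "z": -8, "ax": 0, "ay": 0, "az": 0, "claw": 100}, {"x": -30.5, "y": -27, "z": -8, "ax": 0, "ay": 0, "az": 0, "claw": 100}, {"x": -30.5, "y": -27, "z": -8, "ax": 0, "ay": 0, "az": 0, "claw": 100}, {"x": -30.5, "y": -27, "z": -8, "ax": 0, "ay": 0, "az": 0, "claw": 100}, {"x": -30.5, "y": -27, "z": -8, "ax": 0, "ay": 0, "az": 0, "claw": 100}, {"x": -30.5, "y": -27, "z": -8, "ax": 0, "ay": 0, "az": 0, "claw": 100}, {"x": -30.5, "y": -27, "z": -8, "ax": 0, "ay": 0, "az": 0, "claw": 100}, {"x": -30.5, "y": -27, "z": -8, "ax": 0, "ay": 0, "az": 0, "claw": 100}, {"x": -30.5, "y": -27, "z": -8, "ax": 0, "ay": 0, "az": 0, "claw": 100}])

```text
t: 1.98
tool_pos: [0.3856, 0.2971, 0.312]
tcp_rot: [0.0, 0.117, 0.993, 0.001]
force: [0.9, 0.1, -0.3]
gripper_width: 1.001
finger_force: 0.0
```

Request:
play_rows(steps=[{"x": -30.5, "y": -27, "z": -5, "ax": 0, "ay": 0, "az": 0, "claw": 100}, {"x": -30.5, "y": -27, "z": -5, "ax": 0, "ay": 0, "az": 0, "claw": 100}, {"x": -30.5, "y": -27, "z": -5, "ax": 0, "ay": 0, "az": 0, "claw": 100}, {"x": -30.5, "y": -27, "z": -5, "ax": 0, "ay": 0, "az": 0, "claw": 100}, {"x": -30.5, "y": -27, "z": -5, "ax": 0, "ay": 0, "az": 0, "claw": 100}, {"x": -20, "y": -27, "z": -5, "ax": 0, "ay": 0, "az": 0, "claw": 100}, {"x": -10, "y": -30, "z": -5, "ax": 0, "ay": 0, "az": 0, "claw": 100}, {"x": 0, "y": -30, "z": -5, "ax": 0, "ay": 0, "az": 0, "claw": 100}, {"x": 0, "y": 0, "z": 0, "ax": 0, "ay": 0, "az": 0, "claw": 100}])

```text
t: 2.73
tool_pos: [0.5112, 0.0316, 0.3529]
tcp_rot: [0.001, 0.123, 0.992, -0.001]
force: [-0.4, -0.1, 0.5]
gripper_width: 1.002
finger_force: 0.0
```

```bash
python3 look.py w2 screen_mesh screen_bar squeegee_center rest_top
```

```text
2.7333 [0.5112 0.0316 0.3529] [[-0.97, 0.244, 0.002], [0.244, 0.97, -0.002], [-0.003, -0.002, -1.0]] [-0.731  0.013  0.6    1.79  -0.005  1.339  1.194] 1.002079843461313 [-0.35769172 -0.10858606  0.49551903] 0.0
screen_mesh 0.94 [275. 278.] [ 0.5979 -0.0472  0.07  ]
screen_mesh 0.55 [ 23. 223.] [ 0.4761 -0.2851  0.07  ]
screen_bar 0.58 [278. 276.] [ 0.5926 -0.0408  0.08  ]
squeegee_center 0.69 [283. 304.] [ 0.624  -0.0439  0.082 ]
rest_top 0.57 [ 24. 225.] [ 0.4792 -0.2919  0.06  ]
```

View pics/w2.png

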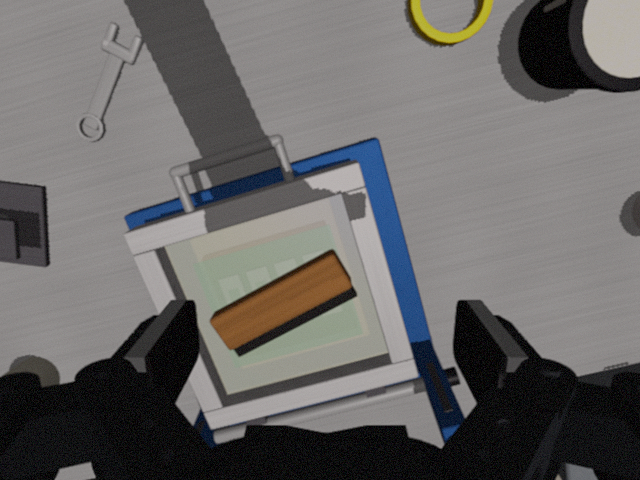

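The wrist view shows the bar from (172,170) to (280,137), and the frame's corners at about (127,233), (361,165), (415,363) and (205,422). The wood has corners at about (211,320), (334,251), (351,285) and (230,348), with the rubber on the lower, hinge-ward side. The rest is at the left edge.

```bash
python3 - <<'E'
from h import *
c=tuple(np.load('c.npy',allow_pickle=True))
im=cv2.imread('pics/w2.png')
F=lambda L,z:np.array([onz('wrist',u,z,c)[:2] for u in L])
bar=F([(172,170),(280,137)],.083);print('bar',bar.round(4),bar.mean(0))
fr=F([(127,233),(361,165),(415,363),(205,422)],.094);print('frame',fr.round(4),fr.mean(0))
print(np.linalg.norm(np.diff(fr,axis=0),axis=1))
for a,b in [(bar[0],bar[1]),(fr[0],fr[1]),(fr[3],fr[2]),(fr[1],fr[2]),(fr[0],fr[3])]: print(np.degrees(np.arctan2(*(b-a)[::-1])))
h=cv2.cvtColor(im,cv2.COLOR_BGR2HSV); m=cv2.inRange(h,(5,120,60),(18,255,255));m=cv2.morphologyEx(m,cv2.MORPH_OPEN,np.ones((5,5)))
m[:230]=0;m[380:]=0
k=max(cv2.findContours(m,0,2)[0],key=cv2.contourArea)
W=F(k[:,0],.094).astype(np.float32)
q=cv2.minAreaRect(W*1000);print(q,cv2.boxPoints(q))
E
```

```text
bar [[ 0.4624 -0.1097]
 [ 0.4581 -0.0007]] [ 0.46028439 -0.05519403]
frame [[ 0.5091 -0.1692]
 [ 0.5006  0.0666]
 [ 0.7189  0.0758]
 [ 0.7365 -0.1656]] [ 0.61628983 -0.04809706]
[0.23586434 0.21842779 0.24207726]
92.24380495928962
92.0517313880257
94.18211895133402
2.4335404061867485
0.8954899440847096
((616.5948486328125, -44.27898406982422), (42.62069320678711, 148.38803100585938), 15.553771018981934) [[ 576.1703     21.483778]
 [ 615.9595   -121.47017 ]
 [ 657.0194   -110.04175 ]
 [ 617.2302     32.9122  ]]
```

Request:
play_rows(steps=[{"x": -4, "y": -40, "z": 0, "ax": 0, "ay": 0, "az": 0, "claw": 100}, {"x": -4, "y": -40, "z": 0, "ax": 0, "ay": 0, "az": 0, "claw": 100}, {"x": -4, "y": -40, "z": 0, "ax": 0, "ay": 0, "az": 0, "claw": 100}, {"x": -4, "y": -40, "z": 0, "ax": 0, "ay": 0, "az": 0, "claw": 100}, {"x": -4, "y": -40, "z": 0, "ax": 0, "ay": 0, "az": 0, "claw": 100}, {"x": 0, "y": -40, "z": 0, "ax": 0, "ay": 0, "az": 0, "claw": 100}, {"x": 0, "y": 0, "z": 0, "ax": 0, "ay": 0, "az": 0, "claw": 100}])

```text
t: 3.57
tool_pos: [0.4716, -0.2063, 0.3518]
tcp_rot: [0.0, 0.123, 0.992, -0.002]
force: [-0.7, -2.7, 0.4]
gripper_width: 1.003
finger_force: 0.0
```

```bash
python3 look.py w3 rest_top squeegee_center
```

```text
3.5667 [ 0.4716 -0.2063  0.3518] [[-0.97, 0.244, -0.0], [0.244, 0.97, -0.005], [-0.001, -0.005, -1.0]] [-0.493  0.014  0.844  1.794 -0.006  1.337  1.677] 1.0030351427091975 [-0.72293094 -2.72001424  0.42653429] 0.0
rest_top 0.67 [199. 204.] [ 0.4628 -0.3414  0.06  ]
squeegee_center 0.53 [200. 205.] [ 0.4619 -0.3334  0.082 ]
```

View pics/w3.png

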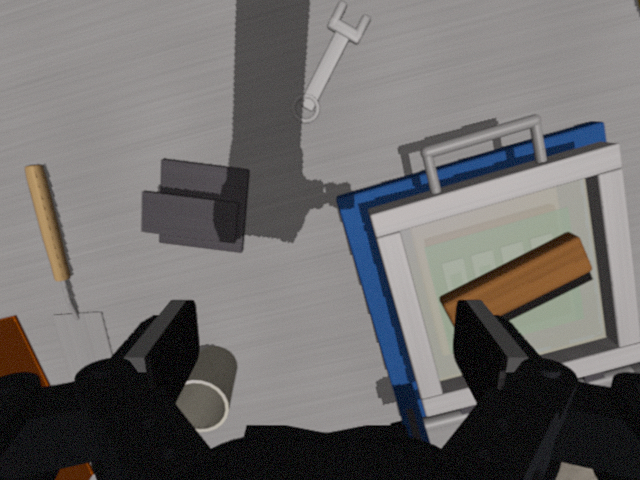

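The rest beam's corners are at about (144,191), (239,203), (237,242) and (142,232). The bar runs from (425,152) to (538,119), and the squeegee is at the right, around (518,278).

```bash
python3 - <<'E'
from h import *
c=tuple(np.load('c.npy',allow_pickle=True))
im=cv2.imread('pics/w3.png')
F=lambda L,z:np.array([onz('wrist',u,z,c)[:2] for u in L])
r=F([(144,191),(239,203),(237,242),(142,232)],.06);print(r.round(4),r.mean(0)); 
e=np.roll(r,-1,0)-r;print(np.linalg.norm(e,axis=1),np.degrees(np.arctan2(e[:,1],e[:,0])))
bar=F([(425,152),(538,119)],.083);print('bar',bar.round(4),bar.mean(0))
h=cv2.cvtColor(im,cv2.COLOR_BGR2HSV); m=cv2.inRange(h,(5,120,60),(18,255,255));m[:, :430]=0;m=cv2.morphologyEx(m,cv2.MORPH_OPEN,np.ones((5,5)))
k=max(cv2.findContours(m,0,2)[0],key=cv2.contourArea)
q=cv2.minAreaRect(F(k[:,0],.094).astype(np.float32)*1000);print(q)
# refine rest: gray patch rows/cols
g=cv2.cvtColor(im,cv2.COLOR_BGR2GRAY)[150:270,120:270]; cv2.imwrite('pics/rz.png',cv2.convertScaleAbs(cv2.resize(g,None,fx=5,fy=5,interpolation=cv2.INTER_CUBIC),alpha=2.5,beta=-60))
E
```

```text
[[ 0.4365 -0.3923]
 [ 0.4724 -0.3009]
 [ 0.5121 -0.3154]
 [ 0.4772 -0.4099]] [ 0.47456   -0.3546127]
[0.09819701 0.04222314 0.10069038 0.0443438 ] [  68.53483578  -20.06756443 -110.2645449   156.67206439]
bar [[ 0.4645 -0.1102]
 [ 0.4597 -0.0021]] [ 0.46209996 -0.05618732]
((616.3517456054688, -47.20808410644531), (44.17970275878906, 146.89031982421875), 15.434744834899902)
```

View pics/rz.png

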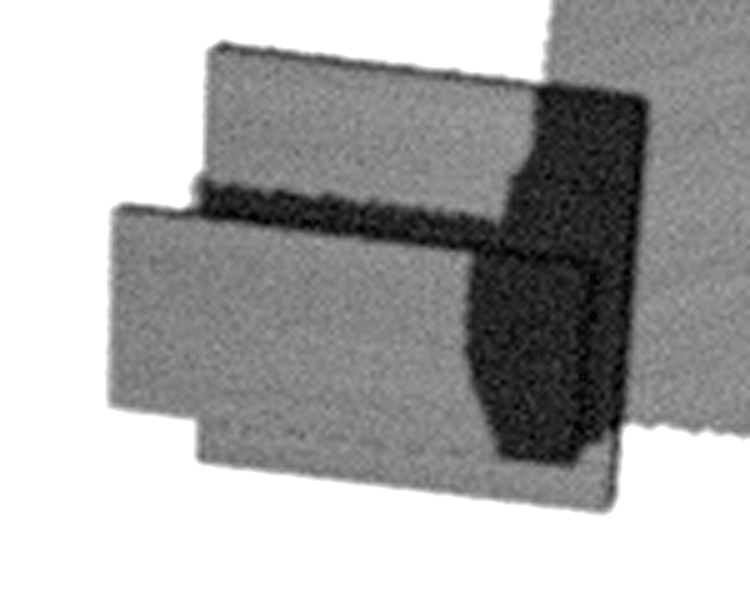

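Request:
play_rows(steps=[{"x": -15.3, "y": 27.7, "z": 14, "ax": 0, "ay": 0, "az": 0, "claw": 100}, {"x": -15.3, "y": 27.7, "z": 14, "ax": 0, "ay": 0, "az": 0, "claw": 100}, {"x": -15.3, "y": 27.7, "z": 14, "ax": 0, "ay": 0, "az": 0, "claw": 100}, {"x": -15.3, "y": 27.7, "z": 14, "ax": 0, "ay": 0, "az": 0, "claw": 100}, {"x": -15.3, "y": 27.7, "z": 14, "ax": 0, "ay": 0, "az": 0, "claw": 100}, {"x": -15.3, "y": 27.7, "z": 14, "ax": 0, "ay": 0, "az": 0, "claw": 100}, {"x": -15.3, "y": 27.7, "z": 14, "ax": 0, "ay": 0, "az": 0, "claw": 100}])

```text
t: 4.3
tool_pos: [0.6247, -0.0273, 0.2513]
tcp_rot: [-0.001, 0.113, 0.994, 0.001]
force: [-0.4, -0.2, 0.3]
gripper_width: 1.0
finger_force: 0.0
```

Request:
play_rows(steps=[{"x": 0, "y": 0, "z": 0, "ax": 0, "ay": 0, "az": 6.7, "claw": 100}, {"x": 0, "y": 0, "z": 0, "ax": 0, "ay": 0, "az": 6.7, "claw": 100}, {"x": 0, "y": 0, "z": 0, "ax": 0, "ay": 0, "az": 6.7, "claw": 100}, {"x": 0, "y": 0, "z": 0, "ax": 0, "ay": 0, "az": 6.7, "claw": 100}, {"x": 0, "y": 0, "z": 0, "ax": 0, "ay": 0, "az": 6.7, "claw": 100}, {"x": 0, "y": 0, "z": 0, "ax": 0, "ay": 0, "az": 6.7, "claw": 100}, {"x": 0, "y": 0, "z": 0, "ax": 0, "ay": 0, "az": 6.7, "claw": 100}, {"x": 0, "y": 0, "z": 0, "ax": 0, "ay": 0, "az": 6.7, "claw": 100}, {"x": 0, "y": 0, "z": 0, "ax": 0, "ay": 0, "az": 6.7, "claw": 100}, {"x": 0, "y": 0, "z": 0, "ax": 0, "ay": 0, "az": 0, "claw": 100}])

```text
t: 5.13
tool_pos: [0.6238, -0.0288, 0.2517]
tcp_rot: [-0.001, 0.598, 0.802, -0.0]
force: [0.0, -0.7, 1.1]
gripper_width: 1.001
finger_force: 0.0
```

```bash
cat > st.py <<'E'
import sys
from h import *
# st.py X Y Z yaw_of_tool_y : shift in tool axes (mm), az (deg)
p,r,s=pose();M=r.as_matrix();print(s['t'],p.round(4),'yaw y',np.degrees(np.arctan2(M[1,1],M[0,1])).round(2),'z',M[:,2].round(4),np.round(s['qpos'],3),s['gripper_width'],np.round(s['force'],1),s['finger_force'])
if len(sys.argv)>4:
    a=list(map(float,sys.argv[1:])); print('tool mm',(M.T@(np.array(a[:3])-p)*1000).round(1))
    y=np.radians(a[3]); Y=np.array([np.cos(y),np.sin(y),0]);Z=np.array([0,0,-1.]);T=np.c_[np.cross(Y,Z),Y,Z]
    print('rotvec',np.degrees(R.from_matrix(M.T@T).as_rotvec()).round(2))
E
python3 st.py .6225 -.044 .068 15.5
```

```text
5.1333 [ 0.6238 -0.0288  0.2517] yaw y 16.57 z [-0.0024  0.001  -1.    ] [-0.725  0.443  0.925  1.671 -0.374  1.219  0.576] 1.0005334796501202 [ 0.  -0.7  1.1] 0.0
tool mm [-14.5  -5.3 183.7]
rotvec [-0.12 -0.09  1.07]
```

Request:
play_rows(steps=[{"x": -7, "y": -2.5, "z": 30, "ax": 0, "ay": 0, "az": 1, "claw": 100}, {"x": -7, "y": -2.5, "z": 30, "ax": 0, "ay": 0, "az": 0, "claw": 100}, {"x": 0, "y": 0, "z": 30, "ax": 0, "ay": 0, "az": 0, "claw": 100}, {"x": 0, "y": 0, "z": 30, "ax": 0, "ay": 0, "az": 0, "claw": 100}, {"x": 0, "y": 0, "z": 25, "ax": 0, "ay": 0, "az": 0, "claw": 100}, {"x": 0, "y": 0, "z": 15, "ax": 0, "ay": 0, "az": 0, "claw": 100}, {"x": 0, "y": 0, "z": 13, "ax": 0, "ay": 0, "az": 0, "claw": 100}, {"x": 0, "y": 0, "z": 10, "ax": 0, "ay": 0, "az": 0, "claw": 100}, {"x": 0, "y": 0, "z": 0, "ax": 0, "ay": 0, "az": 0, "claw": 100}])

```text
t: 5.88
tool_pos: [0.6219, -0.0472, 0.0685]
tcp_rot: [-0.001, 0.606, 0.796, -0.001]
force: [-1.0, -0.4, -0.3]
gripper_width: 1.001
finger_force: 0.0
```

```bash
python3 st.py .6225 -.044 .068 15.5; python3 look.py w4 squeegee_center
```

```text
5.8833 [ 0.6219 -0.0472  0.0685] yaw y 15.43 z [-2.9e-03  4.0e-04 -1.0e+00] [-0.58   0.654  0.777  1.805 -0.565  0.923  0.719] 1.0013098806117717 [-1.  -0.4 -0.3] 0.0
tool mm [2.9 1.4 0.5]
rotvec [-0.15 -0.07 -0.07]
5.8833 [ 0.6219 -0.0472  0.0685] [[-0.266, 0.964, -0.003], [0.964, 0.266, 0.0], [0.001, -0.003, -1.0]] [-0.58   0.654  0.777  1.805 -0.565  0.923  0.719] 1.0013098806117717 [-0.98315873 -0.41872657 -0.29185681] 0.0
squeegee_center 0.65 [332. 243.] [ 0.6165 -0.0202  0.082 ]
```

View pics/w4.png

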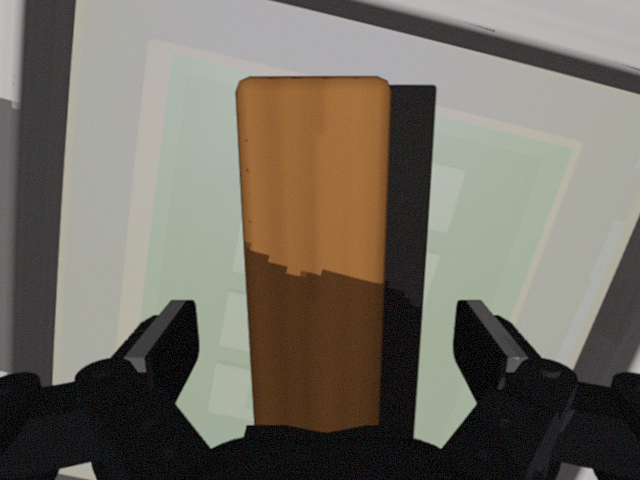

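The squeegee lies squarely between the fingers, with its wood edge at x≈250 and rubber edge at ≈418. Its far end is at row 77. I'll close on it and use that row to get the offset along its length.

```bash
python3 - <<'E'
from h import *
c=tuple(np.load('c.npy',allow_pickle=True));p,r,s=pose()
for u in [(238,85),(389,80),(315,77)]:
    P=onz('wrist',u,.094,c); print((r.inv().apply(P-p)*1000).round(1))
for u in [(433,87)]:
    P=onz('wrist',u,.087,c); print((r.inv().apply(P-p)*1000).round(1))
E
```

```text
[ 75.2 -24.  -23.1]
[ 76.5  15.  -23.1]
[ 77.2  -4.1 -23.1]
[ 75.2  28.1 -16. ]
```

Request:
play_rows(steps=[{"x": 0, "y": 1, "z": 1, "ax": 0, "ay": 0, "az": 0, "claw": 55}, {"x": 0, "y": 0, "z": 0, "ax": 0, "ay": 0, "az": 0, "claw": 40}, {"x": 0, "y": 0, "z": 0, "ax": 0, "ay": 0, "az": 0, "claw": 30}, {"x": 0, "y": 0, "z": 0, "ax": 0, "ay": 0, "az": 0, "claw": 20}, {"x": 0, "y": 0, "z": 0, "ax": 0, "ay": 0, "az": 0, "claw": 20}, {"x": 0, "y": 0, "z": 0, "ax": 0, "ay": 0, "az": 0, "claw": 20}])

```text
t: 6.48
tool_pos: [0.6251, -0.0484, 0.071]
tcp_rot: [0.001, 0.607, 0.795, 0.001]
force: [-0.1, 0.1, 6.2]
gripper_width: 0.627
finger_force: 64.6
```

Request:
play_rows(steps=[{"x": 0, "y": 0, "z": -10, "ax": 0, "ay": 0, "az": 0, "claw": 20}, {"x": 0, "y": 0, "z": -20, "ax": 0, "ay": 0, "az": 0, "claw": 20}, {"x": 0, "y": 0, "z": -30, "ax": 0, "ay": 0, "az": 0, "claw": 20}, {"x": 0, "y": 0, "z": -30, "ax": 0, "ay": 0, "az": 0, "claw": 20}, {"x": 0, "y": 0, "z": -30, "ax": 0, "ay": 0, "az": 0, "claw": 20}, {"x": 0, "y": 0, "z": -10, "ax": 0, "ay": 0, "az": 0, "claw": 20}, {"x": 0, "y": 0, "z": 0, "ax": 0, "ay": 0, "az": 0, "claw": 20}])

```text
t: 7.07
tool_pos: [0.6258, -0.0487, 0.2027]
tcp_rot: [0.002, 0.607, 0.795, 0.002]
force: [0.0, 0.0, -1.6]
gripper_width: 0.629
finger_force: 63.6
```

```bash
python3 st.py .4745 -.3546 .19 -21; python3 look.py w5 squeegee_center; python3 - <<'E'
from h import *
im=cv2.imread('pics/w5.png');c=tuple(np.load('c.npy',allow_pickle=True))
h=cv2.cvtColor(im,cv2.COLOR_BGR2HSV); m=cv2.inRange(h,(5,120,30),(18,255,255));m=cv2.morphologyEx(m,cv2.MORPH_OPEN,np.ones((5,5)))
print(cv2.boundingRect(max(cv2.findContours(m,0,2)[0],key=cv2.contourArea)))
E
```

```text
7.0667 [ 0.6258 -0.0487  0.2027] yaw y 15.3 z [ 6.3e-03  4.0e-04 -1.0e+00] [-0.672  0.496  0.902  1.719 -0.427  1.13   0.623] 0.6289271449555562 [ 0.   0.  -1.6] 63.64541172981262
tool mm [-255.2 -226.7   11.6]
rotvec [ 0.37 -0.04 36.3 ]
7.0667 [ 0.6258 -0.0487  0.2027] [[-0.264, 0.965, 0.006], [0.965, 0.264, 0.0], [-0.001, 0.006, -1.0]] [-0.672  0.496  0.902  1.719 -0.427  1.13   0.623] 0.6289271449555562 [ 0.01018269  0.00693419 -1.59396374] 63.64541172981262
squeegee_center 0.58 [322. 236.] [ 0.6272 -0.0583  0.082 ]
(227, 71, 152, 361)
```

Request:
play_rows(steps=[{"x": -15, "y": -13, "z": 0, "ax": 0, "ay": 0, "az": 0, "claw": 20}, {"x": -28, "y": -25, "z": 0, "ax": 0, "ay": 0, "az": 0, "claw": 20}, {"x": -28, "y": -25, "z": 0, "ax": 0, "ay": 0, "az": 0, "claw": 20}, {"x": -28, "y": -25, "z": 0, "ax": 0, "ay": 0, "az": 0, "claw": 20}, {"x": -28, "y": -25, "z": 0, "ax": 0, "ay": 0, "az": 0, "claw": 20}, {"x": -28, "y": -25, "z": 0, "ax": 0, "ay": 0, "az": 0, "claw": 20}, {"x": -28, "y": -25, "z": 0, "ax": 0, "ay": 0, "az": 0, "claw": 20}, {"x": -28, "y": -25, "z": 0, "ax": 0, "ay": 0, "az": 0, "claw": 20}, {"x": -28, "y": -25, "z": 0, "ax": 0, "ay": 0, "az": 0, "claw": 20}, {"x": -16, "y": -14, "z": 0, "ax": 0, "ay": 0, "az": 0, "claw": 20}])

```text
t: 8.0
tool_pos: [0.4668, -0.3575, 0.197]
tcp_rot: [-0.002, 0.609, 0.793, -0.002]
force: [-1.3, -0.5, -1.2]
gripper_width: 0.634
finger_force: 63.6
```

Request:
play_rows(steps=[{"x": 0, "y": 0, "z": 0, "ax": 0, "ay": 0, "az": 5, "claw": 20}, {"x": 0, "y": 0, "z": 0, "ax": 0, "ay": 0, "az": 6, "claw": 20}, {"x": 0, "y": 0, "z": 0, "ax": 0, "ay": 0, "az": 6, "claw": 20}, {"x": 0, "y": 0, "z": 0, "ax": 0, "ay": 0, "az": 6, "claw": 20}, {"x": 0, "y": 0, "z": 0, "ax": 0, "ay": 0, "az": 6, "claw": 20}, {"x": 0, "y": 0, "z": 0, "ax": 0, "ay": 0, "az": 5, "claw": 20}, {"x": 0, "y": 0, "z": 0, "ax": 0, "ay": 0, "az": 2, "claw": 20}, {"x": 0, "y": 0, "z": 0, "ax": 0, "ay": 0, "az": 0, "claw": 20}])

```text
t: 8.67
tool_pos: [0.4707, -0.3524, 0.1963]
tcp_rot: [-0.002, 0.823, 0.568, -0.002]
force: [-0.0, 0.7, -1.7]
gripper_width: 0.628
finger_force: 63.6
```

```bash
python3 st.py .4745 -.3546 .09 -21; python3 look.py w6 rest_top
```

```text
8.6667 [ 0.4707 -0.3524  0.1963] yaw y -20.72 z [-0.0052  0.002  -1.    ] [-0.279  0.518  1.108  1.818 -0.508  1.134  0.643] 0.627902478814887 [-0.   0.7 -1.7] 63.614094257354736
tool mm [ -0.7   4.9 106.3]
rotvec [-0.32 -0.    0.28]
8.6667 [ 0.4707 -0.3524  0.1963] [[0.354, 0.935, -0.005], [0.935, -0.354, 0.002], [0.0, -0.006, -1.0]] [-0.279  0.518  1.108  1.818 -0.508  1.134  0.643] 0.627902478814887 [-0.04253662  0.7168292  -1.73037158] 63.614094257354736
rest_top 0.54 [105.  38.] [ 0.3849 -0.2016  0.06  ]
```

View pics/w6.png

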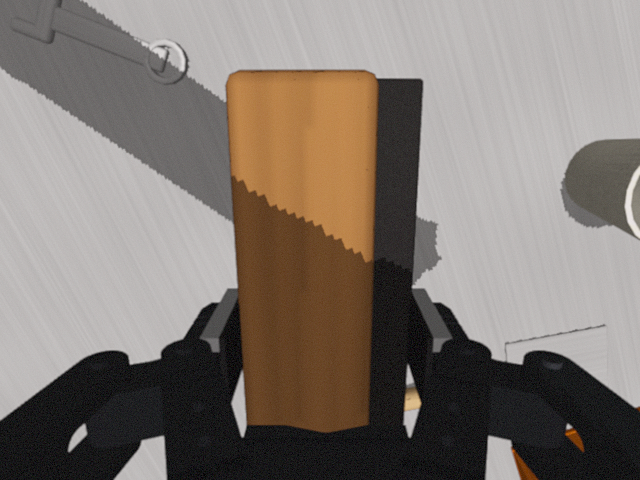

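Request:
play_rows(steps=[{"x": -2, "y": 5, "z": 15, "ax": -0.3, "ay": 0, "az": 0.3, "claw": 20}, {"x": 0, "y": 0, "z": 25, "ax": 0, "ay": 0, "az": 0, "claw": 20}, {"x": 0, "y": 0, "z": 25, "ax": 0, "ay": 0, "az": 0, "claw": 20}, {"x": 0, "y": 0, "z": 25, "ax": 0, "ay": 0, "az": 0, "claw": 20}, {"x": 0, "y": 0, "z": 15, "ax": 0, "ay": 0, "az": 0, "claw": 20}, {"x": 0, "y": 0, "z": 10, "ax": 0, "ay": 0, "az": 0, "claw": 20}, {"x": 0, "y": 0, "z": 7, "ax": 0, "ay": 0, "az": 0, "claw": 20}, {"x": 0, "y": 0, "z": 0, "ax": 0, "ay": 0, "az": 0, "claw": 20}, {"x": 0, "y": 0, "z": 0, "ax": 0, "ay": 0, "az": 0, "claw": 20}])

```text
t: 9.52
tool_pos: [0.477, -0.3583, 0.0779]
tcp_rot: [0.003, 0.824, 0.566, 0.002]
force: [-0.2, -0.1, -0.9]
gripper_width: 0.63
finger_force: 63.5
```

```bash
python3 st.py .4738 -.3565 .061 -21; python3 - <<'E'
from h import *
im=ctrl.camera('side'); cv2.imwrite('pics/s2.png',cv2.resize(im[230:430,280:520],None,fx=3,fy=3,interpolation=cv2.INTER_CUBIC))
E
```

```text
9.5167 [ 0.477  -0.3583  0.0779] yaw y -21.0 z [ 0.0056 -0.0026 -1.    ] [-0.151  0.666  0.949  1.881 -0.671  0.944  0.747] 0.6296538813978355 [-0.2 -0.1 -0.9] 63.52201223373413
tool mm [ 0.6 -3.7 16.8]
rotvec [0.35 0.02 0.  ]
```

View pics/s2.png

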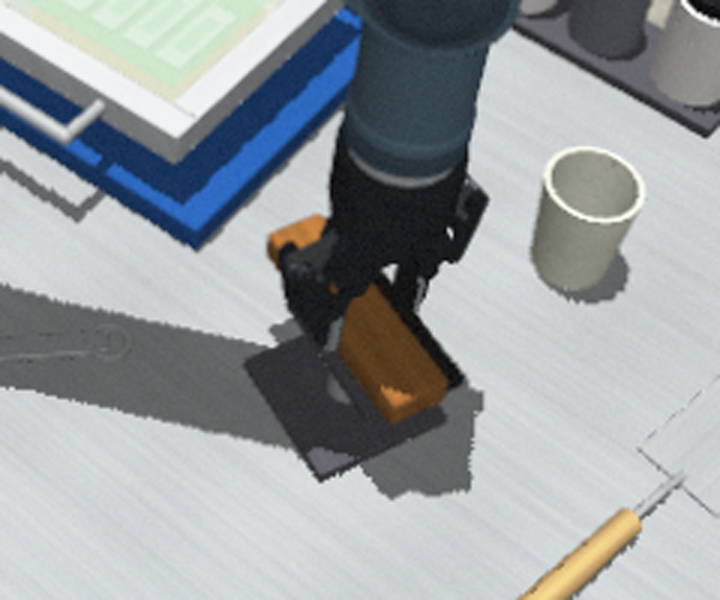

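The squeegee hangs over the rest, parallel to the foot's edges. Beam hidden beneath it at about crop (370,380). I'll lower it gently.

Request:
play_rows(steps=[{"x": 0, "y": -3, "z": 5, "ax": 0.3, "ay": 0, "az": 0, "claw": 20}, {"x": 0, "y": 0, "z": 4, "ax": 0, "ay": 0, "az": 0, "claw": 20}, {"x": 0, "y": 0, "z": 3, "ax": 0, "ay": 0, "az": 0, "claw": 20}, {"x": 0, "y": 0, "z": 2, "ax": 0, "ay": 0, "az": 0, "claw": 20}, {"x": 0, "y": 0, "z": 0, "ax": 0, "ay": 0, "az": 0, "claw": 20}, {"x": 0, "y": 0, "z": 0, "ax": 0, "ay": 0, "az": 0, "claw": 20}])

```text
t: 10.07
tool_pos: [0.4738, -0.3566, 0.0631]
tcp_rot: [-0.0, 0.824, 0.567, -0.0]
force: [-0.4, -0.7, -1.7]
gripper_width: 0.629
finger_force: 63.5
```

Request:
play_rows(steps=[{"x": 0, "y": 0, "z": 1, "ax": 0, "ay": 0, "az": 0, "claw": 20}, {"x": 0, "y": 0, "z": 1, "ax": 0, "ay": 0, "az": 0, "claw": 20}, {"x": 0, "y": 0, "z": 0, "ax": 0, "ay": 0, "az": 0, "claw": 20}])

```text
t: 10.32
tool_pos: [0.4738, -0.3567, 0.0611]
tcp_rot: [-0.0, 0.824, 0.566, -0.0]
force: [-0.6, -0.3, -2.1]
gripper_width: 0.632
finger_force: 63.5
```

Request:
play_rows(steps=[{"x": 0, "y": 0, "z": 1, "ax": 0, "ay": 0, "az": 0, "claw": 20}, {"x": 0, "y": 0, "z": 0.7, "ax": 0, "ay": 0, "az": 0, "claw": 20}, {"x": 0, "y": 0, "z": 0, "ax": 0, "ay": 0, "az": 0, "claw": 20}])

```text
t: 10.57
tool_pos: [0.4739, -0.3567, 0.061]
tcp_rot: [-0.001, 0.824, 0.566, 0.001]
force: [-2.2, 3.1, 7.5]
gripper_width: 0.625
finger_force: 65.0
```

Contact made; releasing.

Request:
play_rows(steps=[{"x": 0, "y": 0, "z": 0, "ax": 0, "ay": 0, "az": 0, "claw": 66}, {"x": 0, "y": 0, "z": 0, "ax": 0, "ay": 0, "az": 0, "claw": 75}, {"x": 0, "y": 0, "z": 0, "ax": 0, "ay": 0, "az": 0, "claw": 90}, {"x": 0, "y": 0, "z": 0, "ax": 0, "ay": 0, "az": 0, "claw": 100}, {"x": 0, "y": 0, "z": 0, "ax": 0, "ay": 0, "az": 0, "claw": 100}, {"x": 0, "y": 0, "z": -8, "ax": 0, "ay": 0, "az": 0, "claw": 100}, {"x": 0, "y": 0, "z": -25, "ax": 0, "ay": 0, "az": 0, "claw": 100}, {"x": 0, "y": 0, "z": -35, "ax": 0, "ay": 0, "az": 0, "claw": 100}, {"x": 0, "y": 0, "z": -40, "ax": 0, "ay": 0, "az": 0, "claw": 100}, {"x": 0, "y": 0, "z": -40, "ax": 0, "ay": 0, "az": 0, "claw": 100}])

```text
t: 11.4
tool_pos: [0.473, -0.3565, 0.209]
tcp_rot: [-0.001, 0.824, 0.566, -0.0]
force: [1.6, -0.8, 0.5]
gripper_width: 1.001
finger_force: 0.0
```

Request:
play_rows(steps=[{"x": 0, "y": 0, "z": -40, "ax": 0, "ay": 0, "az": 0, "claw": 100}, {"x": 0, "y": 0, "z": -40, "ax": 0, "ay": 0, "az": 0, "claw": 100}, {"x": 0, "y": 0, "z": -20, "ax": 0, "ay": 0, "az": 0, "claw": 100}, {"x": 0, "y": 0, "z": 0, "ax": 0, "ay": 0, "az": 0, "claw": 100}])

```text
t: 11.73
tool_pos: [0.4756, -0.3599, 0.3142]
tcp_rot: [0.005, 0.824, 0.566, 0.002]
force: [0.3, -1.3, 0.8]
gripper_width: 0.998
finger_force: 0.0
```

```bash
python3 st.py .462 -.056 .12 1.5;python3 look.py w7 rest_top squeegee_center; python3 - <<'E'
from h import *
im=cv2.imread('pics/w7.png');c=tuple(np.load('c.npy',allow_pickle=True))
h=cv2.cvtColor(im,cv2.COLOR_BGR2HSV); m=cv2.inRange(h,(5,120,30),(18,255,255));m=cv2.morphologyEx(m,cv2.MORPH_OPEN,np.ones((5,5)))
for k in cv2.findContours(m,0,2)[0]:
    if cv2.contourArea(k)>1500: print(cv2.boundingRect(k),cv2.minAreaRect(np.array([onz('wrist',u,.084,c)[:2]*1000 for u in k[:,0]],np.float32)))
print(proj('wrist',[[.4745,-.3546,.06],[.4365,-.3923,.06],[.4724,-.3009,.06]],c))
E
```

```text
11.7333 [ 0.4756 -0.3599  0.3142] yaw y -21.04 z [ 0.0094 -0.0058 -0.9999] [-0.356  0.413  1.216  1.679 -0.402  1.321  0.563] 0.9979484884983291 [ 0.3 -1.3  0.8] 0.0
tool mm [ 279.2 -124.   192.3]
rotvec [  0.59   0.24 -22.54]
11.7333 [ 0.4756 -0.3599  0.3142] [[0.359, 0.933, 0.009], [0.933, -0.359, -0.006], [-0.002, 0.011, -1.0]] [-0.356  0.413  1.216  1.679 -0.402  1.321  0.563] 0.9979484884983291 [ 0.34351411 -1.32883876  0.76066648] 0.0
rest_top 0.95 [355. 173.] [ 0.5083 -0.3599  0.06  ]
squeegee_center 0.74 [317. 174.] [ 0.4769 -0.3458  0.082 ]
(534, 309, 106, 78) ((667.942138671875, -617.177490234375), (107.45025634765625, 77.94279479980469), 0.08219815045595169)
(287, 95, 50, 167) ((470.2786865234375, -350.1734924316406), (145.3118438720703, 41.17118453979492), 68.76722717285156)
[[318.59570942 180.76098371]
 [295.83988425 231.61788103]
 [294.64102961 126.02028474]]
```

View pics/w7.png

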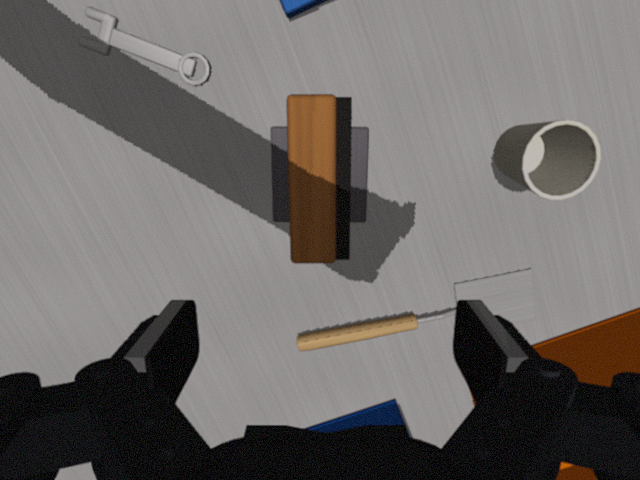

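The squeegee (287–351, rows 95–262) lies flat and centred over the rest's foot (272–368, 127–221), and my measurement puts it within about 3 mm. Next is the bar.

Request:
play_rows(steps=[{"x": 31, "y": -13.8, "z": 8, "ax": 0, "ay": 0, "az": 0, "claw": 100}, {"x": 31, "y": -13.8, "z": 8, "ax": 0, "ay": 0, "az": 0, "claw": 80}, {"x": 31, "y": -13.8, "z": 8, "ax": 0, "ay": 0, "az": 0, "claw": 60}, {"x": 31, "y": -13.8, "z": 8, "ax": 0, "ay": 0, "az": 0, "claw": 38}, {"x": 31, "y": -13.8, "z": 8, "ax": 0, "ay": 0, "az": 0, "claw": 38}, {"x": 31, "y": -13.8, "z": 8, "ax": 0, "ay": 0, "az": 0, "claw": 38}, {"x": 31, "y": -13.8, "z": 8, "ax": 0, "ay": 0, "az": 0, "claw": 38}, {"x": 31, "y": -13.8, "z": 8, "ax": 0, "ay": 0, "az": 0, "claw": 38}, {"x": 31, "y": -13.8, "z": 8, "ax": 0, "ay": 0, "az": 0, "claw": 38}])

```text
t: 12.63
tool_pos: [0.454, -0.0707, 0.2394]
tcp_rot: [-0.007, 0.825, 0.565, -0.002]
force: [1.6, -0.5, 0.4]
gripper_width: 0.379
finger_force: 0.0
```

Request:
play_rows(steps=[{"x": 0, "y": 0, "z": 0, "ax": 0, "ay": 0, "az": -5.8, "claw": 38}, {"x": 0, "y": 0, "z": 0, "ax": 0, "ay": 0, "az": -5.8, "claw": 38}, {"x": 0, "y": 0, "z": 0, "ax": 0, "ay": 0, "az": -5.8, "claw": 38}, {"x": 0, "y": 0, "z": 0, "ax": 0, "ay": 0, "az": -5.8, "claw": 38}, {"x": 0, "y": 0, "z": 0, "ax": -5, "ay": 0, "az": 0, "claw": 38}, {"x": 0, "y": 0, "z": 0, "ax": -5, "ay": 0, "az": 0, "claw": 38}, {"x": 0, "y": 0, "z": 0, "ax": 0, "ay": 0, "az": 0, "claw": 38}])

```text
t: 13.22
tool_pos: [0.4504, -0.0702, 0.2364]
tcp_rot: [0.047, 0.691, 0.719, 0.054]
force: [-0.6, -0.5, -0.8]
gripper_width: 0.378
finger_force: 0.0
```

```bash
cat > bar.py <<'E'
import sys
from h import *
# bar.py back tiltdeg : tool shift to put grasp point 'back' m before bar
B=np.array([float(v) for v in sys.argv[3:6]]) if len(sys.argv)>5 else np.array([.462,-.056,.08]); yaw=np.radians(2.2); a=np.radians(float(sys.argv[2]))
X=np.array([np.cos(yaw),np.sin(yaw),0]);U=np.array([0,0,1.])
Z=np.sin(a)*X-np.cos(a)*U; Y=np.cos(a)*X+np.sin(a)*U; T=np.c_[np.cross(Y,Z),Y,Z]
P=B+Z*(.017-float(sys.argv[1]))
p,r,s=pose();M=r.as_matrix();print(s['t'],p.round(4),'tilt',np.degrees(np.arcsin(M[:,2]@X)).round(2),np.round(s['qpos'],3),s['gripper_width'],np.round(s['force'],1),s['finger_force'])
print('mm',(M.T@(P-p)*1000).round(1),'rot',np.degrees(R.from_matrix(M.T@T).as_rotvec()).round(2))
E
python3 bar.py .07 10; python3 look.py w8 screen_bar; python3 - <<'E'
from h import *
c=tuple(np.load('c.npy',allow_pickle=True));print(proj('wrist',[[.462,-.056,.08],[.464,-.103,.08],[.46,-.009,.08]],c))
E
```

```text
13.2167 [ 0.4504 -0.0702  0.2364] tilt 8.22 [-1.093 -0.316  1.044  2.168  0.315  1.01  -0.164] 0.37761479300924905 [-0.6 -0.5 -0.8] 0.0
mm [ 13.  -12.  103.7] rot [-1.78 -0.45  0.  ]
13.2167 [ 0.4504 -0.0702  0.2364] [[-0.04, 0.989, 0.143], [0.999, 0.038, 0.013], [0.008, 0.143, -0.99]] [-1.093 -0.316  1.044  2.168  0.315  1.01  -0.164] 0.37761479300924905 [-0.57176248 -0.47495968 -0.81847873] 0.0
[[310.38935915 191.65039652]
 [311.21973892 255.30445454]
 [309.51441533 122.76996664]]
```

View pics/w8.png

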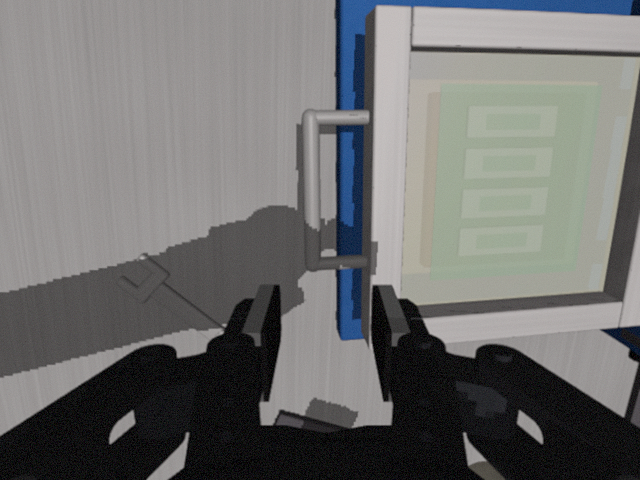

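The bar shows from (310,112) to (313,265), and its centre matches the predicted (310,192). I'll descend towards it.

Request:
play_rows(steps=[{"x": 5, "y": -4, "z": 20, "ax": 0, "ay": 0, "az": 0, "claw": 38}, {"x": 5, "y": -4, "z": 25, "ax": 0, "ay": 0, "az": 0, "claw": 38}, {"x": 3, "y": -4, "z": 25, "ax": 0, "ay": 0, "az": 0, "claw": 38}, {"x": 0, "y": 0, "z": 20, "ax": 0, "ay": 0, "az": 0, "claw": 38}, {"x": 0, "y": 0, "z": 12, "ax": 0, "ay": 0, "az": 0, "claw": 38}, {"x": 0, "y": 0, "z": 0, "ax": 0, "ay": 0, "az": 0, "claw": 38}])

```text
t: 13.82
tool_pos: [0.4576, -0.0505, 0.1414]
tcp_rot: [0.05, 0.686, 0.724, 0.052]
force: [-0.5, 0.7, -0.5]
gripper_width: 0.381
finger_force: 0.0
```

```bash
python3 bar.py 0 10
```

```text
13.8167 [ 0.4576 -0.0505  0.1414] tilt 8.26 [-1.567 -0.201  1.567  2.263  0.282  0.753 -0.125] 0.3809487917036909 [-0.5  0.7 -0.5] 0.0
mm [-5.8 -4.3 78.3] rot [-1.74 -0.15  0.96]
```

Request:
play_rows(steps=[{"x": -3, "y": -2, "z": 15, "ax": 0, "ay": 0, "az": 0, "claw": 38}, {"x": -3, "y": -2, "z": 15, "ax": 0, "ay": 0, "az": 0, "claw": 38}, {"x": 0, "y": 0, "z": 0, "ax": 0, "ay": 0, "az": 0, "claw": 38}])

```text
t: 14.07
tool_pos: [0.4518, -0.0619, 0.1182]
tcp_rot: [0.047, 0.691, 0.719, 0.052]
force: [-0.0, 1.0, -0.6]
gripper_width: 0.384
finger_force: 0.0
```

```bash
python3 bar.py 0 8.3; python3 look.py w9 screen_bar; python3 - <<'E'
from h import *
c=tuple(np.load('c.npy',allow_pickle=True));print(proj('wrist',[[.462,-.056,.08],[.464,-.103,.08],[.46,-.009,.08]],c))
E
```

```text
14.0667 [ 0.4518 -0.0619  0.1182] tilt 8.04 [-1.612 -0.409  1.571  2.286  0.58   0.792 -0.373] 0.38385689643073206 [-0.   1.  -0.6] 0.0
mm [ 5.2  5.  56.3] rot [-0.26 -0.27  0.02]
14.0667 [ 0.4518 -0.0619  0.1182] [[-0.039, 0.989, 0.14], [0.999, 0.038, 0.01], [0.005, 0.14, -0.99]] [-1.612 -0.409  1.571  2.286  0.58   0.792 -0.373] 0.38385689643073206 [-0.03258924  1.01295055 -0.55233645] 0.0
screen_bar 0.74 [521. 192.] [ 0.5467 -0.0262  0.08  ]
[[335.98694436 255.56705876]
 [335.66230311 349.52627203]
 [336.31829969 148.26129837]]
```

Joints 2 and 3 are at their limits because the arm is folded close in. I'll back out and tilt the other way, with the wrist outwards.

Request:
play_rows(steps=[{"x": 0, "y": 3, "z": -15, "ax": 0, "ay": 0, "az": 0, "claw": 38}, {"x": 0, "y": 3, "z": -20, "ax": 3, "ay": 0, "az": 0, "claw": 38}, {"x": 0, "y": 3, "z": -20, "ax": 4, "ay": 0, "az": 0, "claw": 38}, {"x": 0, "y": 0, "z": -10, "ax": 4, "ay": 0, "az": 0, "claw": 38}, {"x": 0, "y": 0, "z": 0, "ax": 4, "ay": 0, "az": 0, "claw": 38}, {"x": 0, "y": 0, "z": 0, "ax": 4, "ay": 0, "az": 0, "claw": 38}, {"x": 0, "y": 0, "z": 0, "ax": 4, "ay": 0, "az": 0, "claw": 38}, {"x": 0, "y": 0, "z": 0, "ax": 0, "ay": 0, "az": 0, "claw": 38}])

```text
t: 14.83
tool_pos: [0.4138, -0.0572, 0.215]
tcp_rot: [-0.076, 0.69, 0.716, -0.078]
force: [0.2, -1.0, -0.7]
gripper_width: 0.378
finger_force: 0.0
```

```bash
python3 bar.py 0.06 -15; python3 - <<'E'
import numpy as np
from itertools import product
Q=[[-1.435,.383,.044,1.598,-.018,1.161,-.05],[-.725,.443,.925,1.671,-.374,1.219,.576],[-.279,.518,1.108,1.818,-.508,1.134,.643],[-1.567,-.201,1.567,2.263,.282,.753,-.125],[-.58,.654,.777,1.805,-.565,.923,.719]]
P=[[.1506,.6323,.2313],[.6238,-.0288,.2517],[.4707,-.3524,.1963],[.4576,-.0505,.1414],[.6219,-.0472,.0685]]
def rx(a):
    c,s=np.cos(a),np.sin(a);M=np.eye(4);M[1:3,1:3]=[[c,-s],[s,c]];return M
def rz(a):
    c,s=np.cos(a),np.sin(a);M=np.eye(4);M[:2,:2]=[[c,-s],[s,c]];return M
def tr(x,z):
    M=np.eye(4);M[0,3]=x;M[2,3]=z;return M
h=np.pi/2
D=[(0,0,.267),(-h,0,0),(h,0,.293),(h,.0525,0),(h,.0775,.3425),(h,0,0),(-h,.076,.097)]
def fk(q,sg,L):
    M=np.eye(4)
    for k,(al,a,d) in enumerate(D): M=M@rx(al)@tr(a,0)@rz(sg[k]*q[k])@tr(0,d)
    return M@tr(0,L)
best=[]
for sg in product([1,-1],repeat=7):
    for L in np.arange(.1,.25,.01):
        e=max(np.linalg.norm(fk(q,sg,L)[:3,3]-p) for q,p in zip(Q,P)); best.append((e,sg,L))
best.sort(key=lambda b:b[0]);print(best[:3])
E
```

```text
14.8333 [ 0.4138 -0.0572  0.215 ] tilt -12.51 [-1.709 -0.407  1.571  2.046  0.383  1.345 -0.28 ] 0.3784519717583388 [ 0.2 -1.  -0.7] 0.0
mm [-0.8 78.2 78.4] rot [ 2.49 -0.14 -0.07]
[(np.float64(0.7521112942940177), (-1, 1, -1, 1, -1, 1, 1), np.float64(0.13)), (np.float64(0.7521112942940177), (-1, 1, -1, 1, -1, 1, -1), np.float64(0.13)), (np.float64(0.7521549851705166), (-1, 1, -1, 1, -1, 1, 1), np.float64(0.13999999999999999))]
```

```bash
cat > fk.py <<'E'
import numpy as np
from scipy.spatial.transform import Rotation as R
from scipy.optimize import least_squares
SG=None;PR=None
def fk(q,sg,pr):
    d1,d3,d5,d7,a3,a5=pr; r=R.identity();p=np.zeros(3)
    off=[(0,0,d1),(0,0,0),(a3,0,d3),(-a3,0,0),(a5,0,d5),(-a5,0,0),(0,0,d7)]
    for k in range(7):
        r=r*R.from_euler('zyzyzyz'[k],sg[k]*q[k]); p=p+r.apply(off[k])
    return p,r
E
python3 - <<'E'
from fk import *
from itertools import product
import json
Q=[[-1.435,.383,.044,1.598,-.018,1.161,-.05],[-.731,.013,.6,1.79,-.005,1.339,1.194],[-.493,.014,.844,1.794,-.006,1.337,1.677],[-.725,.443,.925,1.671,-.374,1.219,.576],[-.279,.518,1.108,1.818,-.508,1.134,.643],[-1.567,-.201,1.567,2.263,.282,.753,-.125],[-.58,.654,.777,1.805,-.565,.923,.719],[-1.709,-.407,1.571,2.046,.383,1.345,-.28],[-1.093,-.316,1.044,2.168,.315,1.01,-.164]]
P=[[.1506,.6323,.2313],[.5112,.0316,.3529],[.4716,-.2063,.3518],[.6238,-.0288,.2517],[.4707,-.3524,.1963],[.4576,-.0505,.1414],[.6219,-.0472,.0685],[.4138,-.0572,.215],[.4504,-.0702,.2364]]
b=[]
for s1,s3,s5 in product([1,-1],repeat=3):
    sg=(s1,1,s3,1,s5,1,1)
    f=lambda x:np.concatenate([fk(q,sg,x)[0]-p for q,p in zip(Q,P)])
    o=least_squares(f,[.3,.4,.4,.25,0,0]); b.append((np.abs(o.fun).max(),sg,o.x.round(4).tolist()))
b.sort(key=lambda t:t[0]);print(b[:2])
e,sg,pr=b[0]
# tool rotation of state 0 and 6
for s7 in (1,-1):
    g=list(sg);g[6]=s7
    print(s7,[ (fk(Q[i],g,pr)[1].as_matrix()[:,1]).round(3).tolist() for i in (0,1,6)])
E
```

```text
[(np.float64(0.03935421695299392), (-1, 1, -1, 1, -1, 1, 1), [0.2923, 0.4588, 0.5077, 0.295, 0.0139, -0.0013]), (np.float64(0.05685535485328769), (-1, 1, -1, 1, 1, 1, 1), [-0.0152, 0.4594, 0.4747, 0.0613, 0.0489, -0.0339])]
1 [[-0.991, 0.133, 0.0], [0.874, 0.485, 0.001], [0.92, 0.391, -0.003]]
-1 [[-0.973, 0.232, 0.0], [-0.97, 0.244, -0.003], [-0.266, 0.964, 0.002]]
```

```bash
cat > fk.py <<'E'
import numpy as np
from scipy.spatial.transform import Rotation as R
from scipy.optimize import least_squares
SG=(-1,1,-1,1,-1,1,-1)
def fk(q,pr):
    r=R.identity();p=np.array([0,0,pr[0]]); o=np.array(pr[1:]).reshape(-1,3)
    for k in range(7):
        r=r*R.from_euler('zyzyzyz'[k],SG[k]*q[k])
        if k in(2,4,6): p=p+r.apply(o[k//2-1])
        if k==0: p=p+r.apply([0,pr[-1] if False else 0,0])
    # tool frame: fk y = tool x, so tool = r*Rz(90)
    return p,r*R.from_euler('z',np.pi/2)
E
cat > fit.py <<'E'
from fk import *
import json
Q=[[-1.435,.383,.044,1.598,-.018,1.161,-.05],[-.731,.013,.6,1.79,-.005,1.339,1.194],[-.493,.014,.844,1.794,-.006,1.337,1.677],[-.725,.443,.925,1.671,-.374,1.219,.576],[-.279,.518,1.108,1.818,-.508,1.134,.643],[-1.567,-.201,1.567,2.263,.282,.753,-.125],[-.58,.654,.777,1.805,-.565,.923,.719],[-1.709,-.407,1.571,2.046,.383,1.345,-.28],[-1.093,-.316,1.044,2.168,.315,1.01,-.164],[-.672,.496,.902,1.719,-.427,1.13,.623],[-.151,.666,.949,1.881,-.671,.944,.747],[-.356,.413,1.216,1.679,-.402,1.321,.563],[-1.612,-.409,1.571,2.286,.58,.792,-.373]]
P=[[.1506,.6323,.2313],[.5112,.0316,.3529],[.4716,-.2063,.3518],[.6238,-.0288,.2517],[.4707,-.3524,.1963],[.4576,-.0505,.1414],[.6219,-.0472,.0685],[.4138,-.0572,.215],[.4504,-.0702,.2364],[.6258,-.0487,.2027],[.477,-.3583,.0779],[.4756,-.3599,.3142],[.4518,-.0619,.1182]]
f=lambda x:np.concatenate([fk(q,x)[0]-p for q,p in zip(Q,P)])
o=least_squares(f,[.3,0,0,.4,0,0,.4,0,0,.3,0]);print(np.abs(o.fun).max(),o.x.round(4).tolist())
json.dump(o.x.tolist(),open('pr.json','w'))
print(fk(Q[0],o.x)[1].as_matrix().round(3),fk(Q[8],o.x)[1].as_matrix().round(3))
E
python3 fit.py
```

```text
Traceback (most recent call last):
  File "fit.py", line 6, in <module>
    o=least_squares(f,[.3,0,0,.4,0,0,.4,0,0,.3,0]);print(np.abs(o.fun).max(),o.x.round(4).tolist())
  File "fit.py", line 5, in <lambda>
    f=lambda x:np.concatenate([fk(q,x)[0]-p for q,p in zip(Q,P)])
                               ~~^^^^^
  File "fk.py", line 6, in fk
    r=R.identity();p=np.array([0,0,pr[0]]); o=np.array(pr[1:]).reshape(-1,3)
                                              ~~~~~~~~~~~~~~~~~~~~~~~~^^^^^^
ValueError: cannot reshape array of size 10 into shape (3)
```

```bash
sed -i '/if k==0/d; s/if k in(2,4,6): p=p+r.apply(o\[k\/\/2-1\])/if k>=1: p=p+r.apply(o[k-1])/' fk.py
sed -i 's/^f=.*/x0=np.zeros(19);x0[[0,6,12,18]]=[.29,.45,.5,.29]\nf=lambda x:np.concatenate([*[fk(q,x)[0]-p for q,p in zip(Q,P)],(x-x0)*.003])/; s/least_squares(f,\[.*\]);print/least_squares(f,x0);print/; s/o.fun/o.fun[:39]/' fit.py; python3 fit.py
```

```text
0.00039129943247434226 [0.3002, -0.0, -0.0213, 0.0209, -0.0007, -0.0098, 0.4709, 0.0002, -0.0098, 0.0033, -0.0006, -0.0002, 0.5033, -0.0003, -0.0002, 0.0171, -0.0, -0.0002, 0.3071]
[[-0.973  0.232 -0.   ]
 [ 0.232  0.973  0.   ]
 [ 0.    -0.    -1.   ]] [[-0.04   0.989  0.143]
 [ 0.999  0.038  0.014]
 [ 0.008  0.144 -0.99 ]]
```

```bash
cat > sim.py <<'E'
from fk import *
import json
pr=json.load(open('pr.json'))
LO=np.array([-2.61,-.41,-1.48,0,-1.57,.05,-2.85]);HI=np.array([2.61,2.15,1.57,2.5,4.71,1.97,2.85])
def err(q,p,r):
    a,b=fk(q,pr);return np.concatenate([p-a,(r*b.inv()).as_rotvec()])
def jac(q):
    a,b=fk(q,pr);J=np.zeros((6,7))
    for k in range(7):
        d=q.copy();d[k]+=1e-5;c,e=fk(d,pr);J[:3,k]=(c-a)/1e-5;J[3:,k]=(e*b.inv()).as_rotvec()/1e-5
    return J
def go(q,p,r,lam=1e-3,n=6):
    q=q.copy()
    for _ in range(n):
        J=jac(q);q=np.clip(q+J.T@np.linalg.solve(J@J.T+lam**2*np.eye(6),err(q,p,r)),LO,HI)
    return q
def run(q,rows,**k):
    q=np.array(q,float);p,r=fk(q,pr);H=[q]
    for v in rows:
        p=p+r.apply(np.array(v[:3])/1000); r=r*R.from_rotvec(np.radians(v[3:6])); q=go(q,p,r,**k);H.append(q)
    return np.array(H)
E
python3 - <<'E'
from sim import *
A=[[-30.5,-27,-8,0,0,0]]*10+[[-30.5,-27,-5,0,0,0]]*5+[[-20,-27,-5,0,0,0],[-10,-30,-5,0,0,0],[0,-30,-5,0,0,0]]
for lam in (1e-3,.05,.15): print(run([-1.435,.383,.044,1.598,-.018,1.161,-.05],A,lam=lam)[-1].round(3))
print('act [-0.731 0.013 0.6 1.79 -0.005 1.339 1.194]')
C=[[31,-13.8,8,0,0,0]]*9+[[0,0,0,0,0,-5.8]]*4+[[0,0,0,-5,0,0]]*2
for lam in (1e-3,.05,.15): print(run([-.356,.413,1.216,1.679,-.402,1.321,.563],C,lam=lam)[-1].round(3))
print('act [-1.093 -.316 1.044 2.168 .315 1.01 -.164]')
E
```

```text
[-0.736  0.017  0.59   1.79  -0.01   1.338  1.193]
[-0.736  0.017  0.59   1.79  -0.01   1.338  1.193]
[-0.738  0.017  0.592  1.79  -0.009  1.338  1.193]
act [-0.731 0.013 0.6 1.79 -0.005 1.339 1.194]
[-1.649  0.507  1.57   2.247 -0.607  1.087  0.747]
[-2.61   0.281  1.57   2.5   -0.171  0.767  0.613]
[-1.513  0.073  1.57   2.116 -0.125  0.864  0.231]
act [-1.093 -.316 1.044 2.168 .315 1.01 -.164]
```

```bash
cat > plan.py <<'E'
from sim import *
yaw=np.radians(2.2);X=np.array([np.cos(yaw),np.sin(yaw),0]);U=np.array([0,0,1.])
B0=np.array([.462,-.056,.08]);H=B0+.3*X
def tool(g,t,back=0):
    a=np.radians(t);Z=np.sin(a)*X-np.cos(a)*U;Y=np.cos(a)*X+np.sin(a)*U
    return g+Z*(.017-back),R.from_matrix(np.c_[np.cross(Y,Z),Y,Z])
def barat(th): th=np.radians(th);return H-.3*np.cos(th)*X+.3*np.sin(th)*U
def line(q,p1,r1,n=20,lam=1e-3):
    p0,r0=fk(q,pr);w=(r0.inv()*r1).as_rotvec();Hh=[]
    for s in np.linspace(0,1,n+1)[1:]:
        q=go(q,p0+s*(p1-p0),r0*R.from_rotvec(s*w),lam=lam);Hh.append(q)
    return np.array(Hh)
def mg(Hh): return np.minimum(Hh-LO,HI-Hh).min(0).round(2)
E
python3 - <<'E'
from plan import *
print('IK by J3 at bar')
for t in (-10,-25):
  for j3 in (-1,-.5,0,.5,1):
    p,r=tool(B0,t)
    o=least_squares(lambda x:err(np.r_[x[:2],j3,x[2:]],p,r),np.clip([-j3+.1,.1,2.1,0,1,0],LO[[0,1,3,4,5,6]]+.01,HI[[0,1,3,4,5,6]]-.01),bounds=(LO[[0,1,3,4,5,6]],HI[[0,1,3,4,5,6]]))
    print(t,j3,np.abs(o.fun).max().round(4),o.x.round(2))
q0=np.array([-1.709,-.407,1.571,2.046,.383,1.345,-.28])
for dx in (.55,.62,.7):
  for z in (.25,.35):
   for t0 in (0,-20):
    for t in (-15,-30):
     try:
      a=line(q0,*tool(np.array([dx,-.05,z]),t0)); b=line(a[-1],*tool(B0,t,.07)); c=line(b[-1],*tool(B0,t),n=8)
      q=c[-1];d=[]
      for k in range(1,21): q=go(q,*tool(barat(2*k),t-1*k));d.append(q)
      e=np.abs(err(c[-1],*tool(B0,t))).max()
      print(dx,z,t0,t,'out',a[-1].round(2)[[0,1,2]],'bar',c[-1].round(2),mg(np.r_[a[-1:],b,c]),'err',e.round(4),'open',mg(np.array(d)),np.abs(err(q,*tool(barat(40),t-20))).max().round(3))
     except Exception as ex: print(ex)
E
```

```text
IK by J3 at bar
-10 -1 0.0 [ 0.86  0.6   2.    0.56  1.06 -0.41]
-10 -0.5 0.0 [ 0.46  0.42  2.02  0.25  0.94 -0.15]
-10 0 0.0 [0.02 0.37 2.04 0.01 0.91 0.05]
-10 0.5 0.0 [-0.41  0.41  2.06 -0.22  0.91  0.26]
-10 1 0.0 [-0.79  0.59  2.07 -0.55  0.99  0.57]
-25 -1 0.0 [ 0.78  0.79  1.83  0.58  1.38 -0.44]
-25 -0.5 0.0 [ 0.42  0.58  1.84  0.27  1.24 -0.18]
-25 0 0.0 [0.02 0.52 1.86 0.02 1.19 0.04]
-25 0.5 0.0 [-0.39  0.57  1.88 -0.22  1.19  0.27]
-25 1 0.0 [-0.74  0.79  1.9  -0.55  1.29  0.58]
0.55 0.25 0 -15 out [-1.93 -0.41  1.57] bar [-2.15 -0.41  1.57  2.13  0.66  1.16 -0.5 ] [0.46 0.   0.   0.37 2.11 0.68 2.35] err 0.3912 open [0.39 0.   0.   0.39 1.9  0.19 2.36] 0.211
0.55 0.25 0 -30 out [-1.93 -0.41  1.57] bar [-2.3  -0.41  1.57  2.05  0.59  1.38 -0.5 ] [0.31 0.   0.   0.45 2.08 0.47 2.34] err 0.4848 open [0.31 0.   0.   0.47 1.86 0.   2.32] 0.366
0.55 0.25 -20 -15 out [-2.19 -0.41  1.57] bar [-2.15 -0.41  1.57  2.13  0.66  1.16 -0.5 ] [0.42 0.   0.   0.37 2.1  0.37 2.35] err 0.3912 open [0.39 0.   0.   0.39 1.9  0.19 2.36] 0.211
0.55 0.25 -20 -30 out [-2.19 -0.41  1.57] bar [-2.
[... 3126 characters left out ...]
57] bar [-2.15 -0.41  1.57  2.13  0.66  1.16 -0.5 ] [0.46 0.   0.   0.37 2.12 0.48 2.35] err 0.3912 open [0.39 0.   0.   0.39 1.9  0.19 2.36] 0.211
0.7 0.35 0 -30 out [-2.15 -0.41  1.57] bar [-2.3  -0.41  1.57  2.05  0.59  1.38 -0.5 ] [0.31 0.   0.   0.45 2.1  0.42 2.35] err 0.4938 open [0.31 0.   0.   0.47 1.86 0.   2.32] 0.366
0.7 0.35 -20 -15 out [-2.12 -0.41  1.57] bar [-2.15 -0.41  1.57  2.13  0.66  1.16 -0.5 ] [0.46 0.   0.   0.37 2.06 0.16 2.35] err 0.3912 open [0.39 0.   0.   0.39 1.9  0.19 2.36] 0.211
0.7 0.35 -20 -30 out [-2.12 -0.41  1.57] bar [-2.3  -0.41  1.57  2.05  0.59  1.38 -0.5 ] [0.31 0.   0.   0.45 2.08 0.16 2.35] err 0.4939 open [0.31 0.   0.   0.47 1.86 0.   2.32] 0.366
```

```bash
cat >> sim.py <<'E'
from scipy.optimize import lsq_linear
W=np.diag([1,1,1,.3,.3,.3])
def go(q,p,r,lam=.01,n=3,cap=.2):
    q=q.copy()
    for _ in range(n):
        e=err(q,p,r)
        A=np.r_[W@jac(q),lam*np.eye(7)];b=np.r_[W@e,np.zeros(7)]
        lo=np.maximum(LO-q,-cap)-1e-9;hi=np.minimum(HI-q,cap)+1e-9
        q=q+lsq_linear(A,b,(lo,hi)).x
    return q
E
python3 - <<'E'
from plan import *
print(fk([-.356,.413,1.216,1.679,-.402,1.321,.563],pr)[0])
C=[[31,-13.8,8,0,0,0]]*9+[[0,0,0,0,0,-5.8]]*4+[[0,0,0,-5,0,0]]*2
D=[[5,-4,20,0,0,0],[5,-4,25,0,0,0],[3,-4,25,0,0,0],[0,0,20,0,0,0],[0,0,12,0,0,0]]
E=[[-3,-2,15,0,0,0]]*2
F=[[0,3,-15,0,0,0],[0,3,-20,3,0,0],[0,3,-20,4,0,0],[0,0,-10,4,0,0]]+[[0,0,0,4,0,0]]*3
for lam in (.003,.02,.05):
    H1=run([-.356,.413,1.216,1.679,-.402,1.321,.563],C,lam=lam)
    H2=run([-1.093,-.316,1.044,2.168,.315,1.01,-.164],D,lam=lam)
    H3=run([-1.567,-.201,1.567,2.263,.282,.753,-.125],E,lam=lam)
    H4=run([-1.612,-.409,1.571,2.286,.58,.792,-.373],F,lam=lam)
    for h in (H1,H2,H3,H4): print(lam,h[-1].round(2),fk(h[-1],pr)[0].round(3))
print('actual C[-1.09 -.32 1.04 2.17 .31 1.01 -.16] D[-1.57 -.2 1.57 2.26 .28 .75 -.12] E[-1.61 -.41 1.57 2.29 .58 .79 -.37] F[-1.71 -.41 1.57 2.05 .38 1.34 -.28]')
E
```

```text
[ 0.47567457 -0.35981043  0.31404719]
0.003 [-1.15 -0.35  1.03  2.18  0.38  0.99 -0.26] [ 0.461 -0.055  0.24 ]
0.003 [-1.56 -0.24  1.57  2.28  0.33  0.75 -0.16] [ 0.453 -0.056  0.134]
0.003 [-1.63 -0.41  1.57  2.3   0.61  0.77 -0.39] [ 0.454 -0.056  0.115]
0.003 [-1.71 -0.41  1.57  2.07  0.42  1.27 -0.29] [ 0.427 -0.059  0.202]
0.02 [-1.38  0.18  1.57  2.08 -0.25  0.98  0.35] [ 0.492 -0.058  0.222]
0.02 [-1.54 -0.17  1.57  2.28  0.23  0.72 -0.07] [ 0.451 -0.056  0.135]
0.02 [-1.63 -0.41  1.57  2.3   0.61  0.77 -0.39] [ 0.454 -0.056  0.115]
0.02 [-1.71 -0.41  1.57  2.07  0.42  1.27 -0.29] [ 0.427 -0.059  0.202]
0.05 [-1.43  0.08  1.57  2.08 -0.12  0.98  0.23] [ 0.489 -0.059  0.225]
0.05 [-1.48 -0.1   1.54  2.29  0.12  0.7   0.02] [ 0.449 -0.056  0.137]
0.05 [-1.62 -0.4   1.57  2.3   0.59  0.76 -0.37] [ 0.454 -0.057  0.116]
0.05 [-1.71 -0.41  1.57  2.07  0.42  1.27 -0.29] [ 0.427 -0.059  0.202]
actual C[-1.09 -.32 1.04 2.17 .31 1.01 -.16] D[-1.57 -.2 1.57 2.26 .28 .75 -.12] E[-1.61 -.41 1.57 2.29 .58 .79 -.37] F[-1.71 -.41 1.57 2.05 .38 1.34 -.28]
```

```bash
cat > search.py <<'E'
from plan import *
import sys,itertools
from multiprocessing import Pool
q0=np.array([-1.709,-.407,1.571,2.046,.383,1.345,-.28])
def ln(q,p1,r1,f=1):
    p0,r0=fk(q,pr);w=(r0.inv()*r1).as_rotvec();n=max(2,int(np.ceil(max(np.linalg.norm(p1-p0)/.035,np.degrees(np.linalg.norm(w))/6)*f)));H=[]
    for s in np.linspace(0,1,n+1)[1:]: q=go(q,p0+s*(p1-p0),r0*R.from_rotvec(s*w),lam=.003,n=2);H.append(q)
    return np.array(H)
def ev(c):
    x,y,z,yw,t0,t=c
    g=np.array([x,y,z]);p,r=tool(g,t0);r=R.from_euler('z',yw,degrees=True)*r
    a=ln(q0,p,r); ea=np.abs(err(a[-1],p,r)).max()
    b=ln(a[-1],*tool(B0,t,.08)); d=ln(b[-1],*tool(B0,t),f=1.5); q=d[-1];o=[]
    for k in range(1,21): q=go(q,*tool(barat(2*k),t-.75*k),lam=.003,n=2);o.append(q)
    m=mg(np.r_[b[-1:],d,o]); e=max(np.abs(err(d[-1],*tool(B0,t))).max(),np.abs(err(q,*tool(barat(40),t-15))).max())
    return c,ea,e,m.min(),mg(a).min(),mg(b).min(),a[-1],d[-1],q
if __name__=='__main__':
    L=list(itertools.product((.6,.72,.8),(-.25,-.05,.15),(.25,.4),(-40,0,40),(0,-25),(-15,)))
    Rr=Pool().map(ev,L); Rr.sort(key=lambda v:-v[3]+20*v[2])
    for v in Rr[:7]: print(v[0],'ea',v[1].round(3),'e',v[2].round(4),'m',v[3:6],v[6].round(2),v[7].round(2),v[8].round(2))
E
time timeout 500 python3 search.py
```

```text
(0.6, -0.25, 0.4, 0, 0, -15) ea 0.13 e 0.2852 m (np.float64(-0.0), np.float64(-0.0), np.float64(-0.0)) [-1.54 -0.41  1.57  1.64  0.47  1.38  0.03] [-1.67 -0.41  1.57  2.27  0.52  0.99 -0.39] [-1.8  -0.41  1.57  1.87  0.38  1.53 -0.3 ]
(0.6, 0.15, 0.25, 40, -25, -15) ea 0.325 e 0.2852 m (np.float64(-0.0), np.float64(-0.0), np.float64(-0.0)) [-2.19 -0.41  1.57  1.89  0.55  1.38 -0.01] [-1.67 -0.41  1.57  2.27  0.52  0.99 -0.39] [-1.8  -0.41  1.57  1.87  0.38  1.53 -0.3 ]
(0.72, -0.25, 0.4, -40, 0, -15) ea 0.297 e 0.2852 m (np.float64(-0.0), np.float64(-0.0), np.float64(-0.0)) [-1.6  -0.41  1.57  1.64  0.53  1.22 -0.74] [-1.67 -0.41  1.57  2.27  0.52  0.99 -0.39] [-1.8  -0.41  1.57  1.87  0.38  1.53 -0.3 ]
(0.72, -0.25, 0.4, -40, -25, -15) ea 0.485 e 0.2852 m (np.float64(-0.0), np.float64(-0.0), np.float64(-0.0)) [-1.56 -0.41  1.57  1.6   0.35  1.4  -0.68] [-1.67 -0.41  1.57  2.27  0.52  0.99 -0.39] [-1.8  -0.41  1.57  1.87  0.38  1.53 -0.3 ]
(0.8, -0.05, 0.4, 0, -25, -15) ea 0.598 e 0.2852 m (np.float64(-0.0), np.float64(-0.0), np.float64(-0.0)) [-1.9  -0.41  1.57  1.59  0.5   1.41 -0.29] [-1.67 -0.41  1.57  2.27  0.52  0.99 -0.39] [-1.8  -0.41  1.57  1.87  0.38  1.53 -0.3 ]
(0.8, -0.25, 0.25, -40, 0, -15) ea 0.418 e 0.2852 m (np.float64(-0.0), np.float64(-0.0), np.float64(-0.0)) [-1.55 -0.41  1.57  1.87  0.63  0.9  -0.85] [-1.67 -0.41  1.57  2.27  0.52  0.99 -0.39] [-1.8  -0.41  1.57  1.87  0.38  1.53 -0.3 ]
(0.8, 0.15, 0.4, -40, -25, -15) ea 0.528 e 0.2852 m (np.float64(-0.0), np.float64(-0.0), np.float64(-0.0)) [-2.   -0.41  1.57  1.62  0.22  1.2  -1.15] [-1.67 -0.41  1.57  2.27  0.52  0.99 -0.39] [-1.8  -0.41  1.57  1.87  0.38  1.53 -0.3 ]
real	0m4.374s
user	0m16.362s
sys	0m0.059s
```

```bash
cat > s2.py <<'E'
from search import *
def rnd(g):
    rad=g.uniform(.42,.85);az=g.uniform(-1.2,1.4);yw=g.uniform(-100,100);t=g.uniform(-25,15)
    return np.r_[rad*np.cos(az),rad*np.sin(az),g.uniform(.28,.42),yw,t]
def W_(w):
    p,r=tool(w[:3],w[4]);return p,R.from_euler('z',w[3],degrees=True)*r
def ev2(seed):
    g=np.random.default_rng(seed);ws=[rnd(g) for _ in range(1+seed%2)];t=-15;q=q0;n=0;A=[]
    for w in ws:
        a=ln(q,*W_(w));q=a[-1];n+=len(a);A.append(q)
        if np.abs(err(q,*W_(w))).max()>.05:return None
    b=ln(q,*tool(B0,t,.1));n+=len(b);d=ln(b[-1],*tool(B0,t),f=1.5);q=d[-1];o=[]
    e=np.abs(err(q,*tool(B0,t))).max()
    if e>.01:return None
    for k in range(1,21): q=go(q,*tool(barat(2*k),t-.75*k),lam=.003,n=2);o.append(q)
    e=max(e,np.abs(err(q,*tool(barat(40),t-15))).max())
    return mg(np.r_[b[-1:],d,o]).min()-20*e-.01*n,n,ws,A,b[-1],d[-1],q,mg(b).min()
if __name__=='__main__':
    r=[v for v in Pool().map(ev2,range(4000),chunksize=20) if v];print(len(r));r.sort(key=lambda v:-v[0])
    for v in r[:5]: print(round(v[0],3),v[1],[w.round(3).tolist() for w in v[2]],'\n  ',[a.round(2).tolist() for a in v[3]],'\n  bar',v[5].round(2),'open',v[6].round(2),v[7])
E
time timeout 540 python3 s2.py
```

```text
931
0.16 12 [[0.413, -0.121, 0.39, -5.132, 11.807]] 
   [[-0.58, -0.41, 0.59, 2.03, 0.25, 1.25, -0.11]] 
  bar [-0.56  0.51  0.69  2.01 -0.33  1.02  0.37] open [-0.51  0.56  0.74  1.54 -0.23  1.69  0.32] 0.09
0.15 10 [[0.417, -0.142, 0.303, -4.341, 12.243]] 
   [[-0.72, -0.41, 0.8, 2.16, 0.32, 1.07, -0.1]] 
  bar [-0.71  0.6   0.91  2.01 -0.47  1.06  0.5 ] open [-0.64  0.64  0.96  1.55 -0.33  1.72  0.42] 0.14
0.13 14 [[0.42, -0.084, 0.356, -24.989, 14.533]] 
   [[-0.68, -0.41, 0.54, 2.12, 0.37, 1.18, -0.66]] 
  bar [-0.61  0.54  0.77  2.01 -0.38  1.03  0.41] open [-0.56  0.59  0.82  1.54 -0.26  1.7   0.35] 0.08
0.13 12 [[0.463, -0.051, 0.359, -22.068, 12.85]] 
   [[-1.07, -0.41, 0.81, 2.04, 0.45, 1.23, -0.74]] 
  bar [-0.74  0.63  0.95  2.01 -0.51  1.08  0.53] open [-0.66  0.67  1.    1.55 -0.35  1.72  0.45] 0.07
0.12 13 [[0.408, -0.239, 0.303, -18.846, 13.767]] 
   [[-0.67, -0.41, 0.94, 2.13, 0.39, 1.04, -0.19]] 
  bar [-0.74  0.62  0.94  2.01 -0.5   1.07  0.53] open [-0.66  0.66  1.    1.55 -0.35  1.72  0.45] 0.09
real	1m14.626s
user	4m53.114s
sys	0m0.138s
```

```bash
cat > rows.py <<'E'
from s2 import *
from h import pose
def rows(p1,r1,nmin=1,cur=None):
    p0,r0,s=pose() if cur is None else (*cur,None)
    w=(r0.inv()*r1).as_rotvec();n=max(nmin,int(np.ceil(max(np.linalg.norm(p1-p0)/.035,np.degrees(np.linalg.norm(w))/6))));out=[]
    for i in range(n):
        a=r0*R.from_rotvec(w*i/n); out.append(np.r_[(a.inv().apply((p1-p0)/n)*1000).round(1),np.degrees(w/n).round(2)])
    return out
def show(o):
    for v in o: print(v.tolist())
def fol(q,o):
    h=run(q,o,lam=.003,n=2);print('sim',h[-1].round(2),'J2',h[:,1].round(2),'minmargin',mg(h)); return h[-1]
E
python3 - <<'E'
from rows import *
q=np.array(pose()[2]['qpos']);print(q.round(3))
w=[.413,-.121,.39,-5.1,11.8];o=rows(*W_(np.array(w)));show(o);q=fol(q,o)
E
```

```text
[-1.709 -0.407  1.571  2.046  0.383  1.345 -0.28 ]
[-12.7, -6.8, -31.0, -4.86, -0.02, 1.01]
[-12.8, -3.9, -31.4, -4.86, -0.02, 1.01]
[-12.8, -1.0, -31.6, -4.86, -0.02, 1.01]
[-12.8, 1.9, -31.6, -4.86, -0.02, 1.01]
[-12.8, 4.8, -31.3, -4.86, -0.02, 1.01]
sim [-0.58 -0.41  0.59  2.03  0.25  1.25 -0.11] J2 [-0.41 -0.21 -0.41 -0.41 -0.41 -0.41] minmargin [ 0.9   0.   -0.    0.44  1.78  0.62  2.57]
```

Request:
play_rows(steps=[{"x": -12.7, "y": -6.8, "z": -31, "ax": -4.9, "ay": 0, "az": 1, "claw": 38}, {"x": -12.8, "y": -3.9, "z": -31.4, "ax": -4.9, "ay": 0, "az": 1, "claw": 38}, {"x": -12.8, "y": -1, "z": -31.6, "ax": -4.9, "ay": 0, "az": 1, "claw": 38}, {"x": -12.8, "y": 1.9, "z": -31.6, "ax": -4.9, "ay": 0, "az": 1, "claw": 38}, {"x": -12.8, "y": 4.8, "z": -31.3, "ax": -4.9, "ay": 0, "az": 1, "claw": 38}, {"x": 0, "y": 0, "z": 0, "ax": 0, "ay": 0, "az": 0, "claw": 38}])

```text
t: 15.33
tool_pos: [0.4247, -0.1132, 0.335]
tcp_rot: [0.038, 0.721, 0.69, 0.041]
force: [-0.2, -1.9, 0.2]
gripper_width: 0.378
finger_force: 0.0
```

```bash
python3 - <<'E'
from rows import *
q=np.array(pose()[2]['qpos']);print(q.round(3),pose()[0])
for b in (.1,):
  for t in (-15,-20):
    o=rows(*tool(B0,t,b));show(o);q1=fol(q,o)
E
```

```text
[-0.87  -0.399  0.836  2.035  0.31   1.279 -0.178] [ 0.42469894 -0.11323763  0.33496286]
[9.9, 6.1, 30.1, 3.56, -0.12, -0.78]
[9.9, 8.1, 29.6, 3.56, -0.12, -0.78]
[9.8, 10.0, 29.0, 3.56, -0.12, -0.78]
[9.7, 11.9, 28.3, 3.56, -0.12, -0.78]
[9.6, 13.8, 27.5, 3.56, -0.12, -0.78]
[9.5, 15.6, 26.6, 3.56, -0.12, -0.78]
sim [-0.77  0.48  0.98  1.9  -0.35  1.25  0.41] J2 [-0.4  -0.3  -0.16  0.06  0.24  0.37  0.48] minmargin [1.54 0.01 0.35 0.46 1.22 0.69 2.44]
[10.0, 7.2, 30.5, 4.39, -0.16, -0.78]
[10.0, 9.6, 29.9, 4.39, -0.16, -0.78]
[9.9, 12.0, 29.0, 4.39, -0.16, -0.78]
[9.8, 14.3, 28.0, 4.39, -0.16, -0.78]
[9.7, 16.6, 26.8, 4.39, -0.16, -0.78]
[9.5, 18.7, 25.4, 4.39, -0.16, -0.78]
sim [-0.75  0.6   1.01  1.83 -0.41  1.35  0.47] J2 [-0.4  -0.28 -0.11  0.21  0.37  0.49  0.6 ] minmargin [1.56 0.01 0.29 0.46 1.16 0.62 2.38]
```

Request:
play_rows(steps=[{"x": 9.9, "y": 6.1, "z": 30.1, "ax": 3.6, "ay": -0.1, "az": -0.8, "claw": 38}, {"x": 9.9, "y": 8.1, "z": 29.6, "ax": 3.6, "ay": -0.1, "az": -0.8, "claw": 38}, {"x": 9.8, "y": 10, "z": 29, "ax": 3.6, "ay": -0.1, "az": -0.8, "claw": 38}, {"x": 9.7, "y": 11.9, "z": 28.3, "ax": 3.6, "ay": -0.1, "az": -0.8, "claw": 38}, {"x": 9.6, "y": 13.8, "z": 27.5, "ax": 3.6, "ay": -0.1, "az": -0.8, "claw": 38}, {"x": 9.5, "y": 15.6, "z": 26.6, "ax": 3.6, "ay": -0.1, "az": -0.8, "claw": 38}, {"x": 0, "y": 0, "z": 0, "ax": 0, "ay": 0, "az": 0, "claw": 38}])

```text
t: 15.92
tool_pos: [0.4709, -0.0483, 0.1655]
tcp_rot: [-0.087, 0.682, 0.72, -0.099]
force: [-0.5, 2.8, -1.3]
gripper_width: 0.384
finger_force: 0.0
```

```bash
python3 - <<'E'
from rows import *
q=np.array(pose()[2]['qpos']);print(q.round(3),pose()[0])
o=rows(*tool(B0,-15,.05));show(o);q1=fol(q,o)
o=rows(*tool(B0,-15,0.),cur=fk(q1,pr));show(o);q1=fol(q1,o)
for k in range(1,21): q1=go(q1,*tool(barat(2*k),-15-.75*k),lam=.003,n=2)
print('open',q1.round(2))
E
```

```text
[-0.856  0.486  1.066  1.932 -0.363  1.252  0.431] [ 0.47091641 -0.04830727  0.16552243]
[-3.4, 6.6, 26.0, -0.05, 0.38, 0.4]
[-3.5, 6.6, 26.0, -0.05, 0.38, 0.4]
sim [-0.78  0.57  1.    1.96 -0.44  1.16  0.49] J2 [0.49 0.53 0.57] minmargin [1.75 0.9  0.5  0.54 1.13 0.72 2.36]
[-0.1, 0.1, 25.0, 0.0, -0.0, 0.0]
[-0.1, 0.1, 25.0, 0.0, -0.0, 0.0]
sim [-0.74  0.62  0.94  2.01 -0.5   1.07  0.53] J2 [0.57 0.59 0.62] minmargin [1.83 0.98 0.57 0.49 1.07 0.81 2.32]
open [-0.66  0.66  1.    1.55 -0.35  1.72  0.45]
```

The arm is now in a good configuration, so I'll approach the bar.

Request:
play_rows(steps=[{"x": -3.5, "y": 6.6, "z": 26, "ax": 0, "ay": 0.4, "az": 0.4, "claw": 38}, {"x": -3.5, "y": 6.6, "z": 20, "ax": 0, "ay": 0.4, "az": 0.4, "claw": 38}, {"x": 0, "y": 0, "z": 0, "ax": 0, "ay": 0, "az": 0, "claw": 38}])

```text
t: 16.17
tool_pos: [0.4709, -0.0589, 0.1255]
tcp_rot: [-0.091, 0.691, 0.712, -0.085]
force: [-0.7, 0.3, -0.2]
gripper_width: 0.382
finger_force: 0.0
```

```bash
python3 bar.py 0 -15; python3 look.py w10; python3 - <<'E'
from h import *
c=tuple(np.load('c.npy',allow_pickle=True));print(proj('wrist',[[.462,-.056,.08],[.464,-.103,.08],[.46,-.009,.08]],c))
p,r,s=pose();print('grasp',proj('wrist',[p-r.apply([0,0,.0]),p+r.apply([0,0,.017])],c))
E
```

```text
16.1667 [ 0.4709 -0.0589  0.1255] tilt -14.33 [-0.777  0.537  1.015  1.962 -0.433  1.18   0.483] 0.382344864941863 [-0.7  0.3 -0.2] 0.0
mm [ 2.4  2.5 63.3] rot [ 0.67 -0.81 -0.36]
16.1667 [ 0.4709 -0.0589  0.1255] [[-0.029, 0.968, -0.248], [1.0, 0.031, 0.005], [0.012, -0.248, -0.969]] [-0.777  0.537  1.015  1.962 -0.433  1.18   0.483] 0.382344864941863 [-0.69131106  0.25841826 -0.24454184] 0.0
[[330.77875092 255.84797892]
 [331.42430217 346.97294272]
 [330.03136871 152.79934336]]
grasp [[326.17016107 306.18014618]
 [326.2340814  287.29957015]]
```

View pics/w10.png

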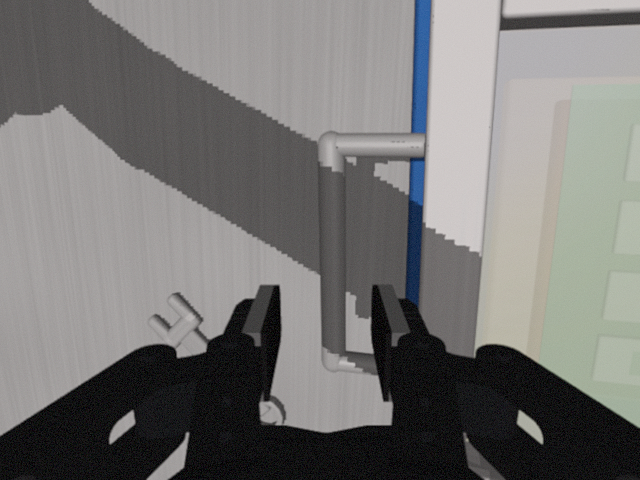

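The bar at x≈332 (rows 145–362) lies between the fingers and matches the prediction. I'll go in and grip it.

Request:
play_rows(steps=[{"x": 2.4, "y": 2.5, "z": 20, "ax": 0.6, "ay": -0.8, "az": -0.4, "claw": 38}, {"x": 0, "y": 0, "z": 20, "ax": 0, "ay": 0, "az": 0, "claw": 38}, {"x": 0, "y": 0, "z": 14, "ax": 0, "ay": 0, "az": 0, "claw": 38}, {"x": 0, "y": 0, "z": 8, "ax": 0, "ay": 0, "az": 0, "claw": 38}, {"x": 0, "y": 0, "z": 0, "ax": 0, "ay": 0, "az": 0, "claw": 38}])

```text
t: 16.63
tool_pos: [0.46, -0.0543, 0.0684]
tcp_rot: [-0.09, 0.686, 0.716, -0.09]
force: [0.4, -0.4, -0.3]
gripper_width: 0.381
finger_force: 0.0
```

```bash
python3 bar.py 0 -15
```

```text
16.6333 [ 0.46   -0.0543  0.0684] tilt -14.58 [-0.741  0.609  0.944  2.012 -0.497  1.076  0.526] 0.3811784088049166 [ 0.4 -0.4 -0.3] 0.0
mm [-1.8 -1.2  5.3] rot [ 0.42 -0.21  0.27]
```

Request:
play_rows(steps=[{"x": 0, "y": -1, "z": 5, "ax": 0, "ay": 0, "az": 0, "claw": 30}, {"x": 0, "y": 0, "z": 0, "ax": 0, "ay": 0, "az": 0, "claw": 20}, {"x": 0, "y": 0, "z": 0, "ax": 0, "ay": 0, "az": 0, "claw": 10}, {"x": 0, "y": 0, "z": 0, "ax": 0, "ay": 0, "az": 0, "claw": 0}, {"x": 0, "y": 0, "z": 0, "ax": 0, "ay": 0, "az": 0, "claw": 0}, {"x": 0, "y": 0, "z": 0, "ax": 0, "ay": 0, "az": 0, "claw": 0}])

```text
t: 17.13
tool_pos: [0.4583, -0.0547, 0.0644]
tcp_rot: [-0.09, 0.686, 0.716, -0.09]
force: [-2.3, 0.9, 7.9]
gripper_width: 0.116
finger_force: 58.6
```

Gripped. Now I'll plan the opening arc.

```bash
cat > arc.py <<'E'
import sys
from rows import *
th0,th1,n,dt=[float(v) for v in sys.argv[1:]];n=int(n)
p,r,s=pose();q=np.array(s['qpos']);g0=p-r.apply([0,0,.017]);o=[];c=p
for k in range(1,n+1):
    t=th0+(th1-th0)*k/n; g=g0+barat(t)-barat(th0); rk=R.from_rotvec(np.radians(dt*k)*np.array([-X[1],X[0],0]))*r
    pk=g+rk.apply([0,0,.017]); rp=R.from_rotvec(np.radians(dt*(k-1))*np.array([-X[1],X[0],0]))*r
    o.append(np.r_[(rp.inv().apply(pk-c)*1000).round(1),np.degrees((rp.inv()*rk).as_rotvec()).round(2)]);c=pk
show(o);fol(q,o)
E
python3 arc.py 0 40 27 .7; python3 -c "
from h import *
p,r,s=pose();np.save('g0.npy',p-r.apply([0,0,.017]))"
```

```text
[0.0, -2.1, -7.5, 0.7, 0.0, 0.0]
[0.0, -2.0, -7.6, 0.7, 0.0, 0.0]
[0.0, -1.9, -7.6, 0.7, 0.0, 0.0]
[0.0, -1.8, -7.6, 0.7, 0.0, 0.0]
[0.0, -1.7, -7.6, 0.7, 0.0, 0.0]
[0.0, -1.6, -7.6, 0.7, 0.0, 0.0]
[0.0, -1.4, -7.7, 0.7, 0.0, 0.0]
[0.0, -1.3, -7.7, 0.7, 0.0, 0.0]
[0.0, -1.2, -7.7, 0.7, 0.0, 0.0]
[0.0, -1.1, -7.7, 0.7, 0.0, 0.0]
[0.0, -1.0, -7.7, 0.7, 0.0, 0.0]
[0.0, -0.9, -7.7, 0.7, 0.0, 0.0]
[0.0, -0.8, -7.7, 0.7, 0.0, 0.0]
[0.0, -0.7, -7.7, 0.7, 0.0, 0.0]
[0.0, -0.6, -7.7, 0.7, 0.0, 0.0]
[0.0, -0.5, -7.8, 0.7, 0.0, 0.0]
[0.0, -0.4, -7.8, 0.7, 0.0, 0.0]
[0.0, -0.3, -7.8, 0.7, 0.0, 0.0]
[0.0, -0.2, -7.8, 0.7, 0.0, 0.0]
[0.0, -0.1, -7.8, 0.7, 0.0, 0.0]
[0.0, 0.0, -7.8, 0.7, 0.0, 0.0]
[0.0, 0.1, -7.8, 0.7, 0.0, 0.0]
[0.0, 0.2, -7.7, 0.7, 0.0, 0.0]
[0.0, 0.3, -7.7, 0.7, 0.0, 0.0]
[0.0, 0.4, -7.7, 0.7, 0.0, 0.0]
[0.0, 0.6, -7.7, 0.7, 0.0, 0.0]
[0.0, 0.7, -7.7, 0.7, 0.0, 0.0]
sim [-0.63  0.7   0.97  1.51 -0.34  1.78  0.46] J2 [0.61 0.61 0.61 0.6  0.6  0.6  0.59 0.59 0.59 0.59 0.59 0.6  0.6  0.6
 0.6  0.61 0.61 0.62 0.62 0.63 0.64 0.64 0.65 0.66 0.67 0.68 0.69 0.7 ] minmargin [1.86 1.   0.57 0.48 1.07 0.19 2.32]
```

Request:
play_rows(steps=[{"x": 0, "y": -1.0, "z": -3.7, "ax": 0.4, "ay": 0, "az": 0, "claw": 0}, {"x": 0, "y": -2.1, "z": -7.6, "ax": 0.7, "ay": 0, "az": 0, "claw": 0}, {"x": 0, "y": -1.9, "z": -7.6, "ax": 0.7, "ay": 0, "az": 0, "claw": 0}, {"x": 0, "y": -1.8, "z": -7.6, "ax": 0.7, "ay": 0, "az": 0, "claw": 0}, {"x": 0, "y": -1.7, "z": -7.6, "ax": 0.7, "ay": 0, "az": 0, "claw": 0}, {"x": 0, "y": 0, "z": 0, "ax": 0, "ay": 0, "az": 0, "claw": 0}])

```text
t: 17.63
tool_pos: [0.4593, -0.0546, 0.0988]
tcp_rot: [-0.109, 0.683, 0.714, -0.111]
force: [-0.5, -0.6, -3.7]
gripper_width: 0.111
finger_force: 58.7
```

```bash
cat > ang.py <<'E'
from rows import *
p,r,s=pose();d=p-r.apply([0,0,.017])-np.load('g0.npy')
print('t',s['t'],'d',d.round(4),'th from z',np.degrees(np.arcsin(d[2]/.3)).round(2),'chord',np.degrees(2*np.arcsin(np.linalg.norm(d)/.6)).round(2),'x exp',(.3-np.sqrt(.09-d[2]**2)).round(4),'tilt',np.degrees(np.arcsin(r.as_matrix()[:,2]@X)).round(1),np.round(s['qpos'],2),'F',np.round(s['force'],1),s['gripper_width'],s['finger_force'])
E
python3 ang.py; python3 -c "
from h import *
cv2.imwrite('pics/s3.png',ctrl.camera('side')[100:340,180:500])"
```

```text
t 17.6333 d [0.0019 0.0001 0.0341] th from z 6.53 chord 6.53 x exp 0.0019 tilt -17.9 [-0.75  0.6   0.97  1.96 -0.45  1.19  0.5 ] F [-0.5 -0.6 -3.7] 0.11103845945501165 58.73702108860016
```

```bash
python3 arc.py 7.1 40 22 .7
```

```text
[0.0, -1.6, -7.7, 0.7, 0.0, 0.0]
[0.0, -1.5, -7.7, 0.7, 0.0, 0.0]
[0.0, -1.3, -7.7, 0.7, 0.0, 0.0]
[0.0, -1.2, -7.8, 0.7, 0.0, 0.0]
[0.0, -1.1, -7.8, 0.7, 0.0, 0.0]
[0.0, -1.0, -7.8, 0.7, 0.0, 0.0]
[0.0, -0.9, -7.8, 0.7, 0.0, 0.0]
[0.0, -0.8, -7.8, 0.7, 0.0, 0.0]
[0.0, -0.7, -7.8, 0.7, 0.0, 0.0]
[0.0, -0.6, -7.8, 0.7, 0.0, 0.0]
[0.0, -0.5, -7.8, 0.7, 0.0, 0.0]
[0.0, -0.4, -7.8, 0.7, 0.0, 0.0]
[0.0, -0.3, -7.8, 0.7, 0.0, 0.0]
[0.0, -0.2, -7.8, 0.7, 0.0, 0.0]
[0.0, -0.0, -7.8, 0.7, 0.0, 0.0]
[0.0, 0.1, -7.8, 0.7, 0.0, 0.0]
[0.0, 0.2, -7.8, 0.7, 0.0, 0.0]
[0.0, 0.3, -7.8, 0.7, 0.0, 0.0]
[0.0, 0.4, -7.8, 0.7, 0.0, 0.0]
[0.0, 0.5, -7.8, 0.7, 0.0, 0.0]
[0.0, 0.6, -7.8, 0.7, 0.0, 0.0]
[0.0, 0.7, -7.8, 0.7, 0.0, 0.0]
sim [-0.63  0.7   0.97  1.52 -0.34  1.77  0.45] J2 [0.6  0.6  0.6  0.6  0.6  0.6  0.6  0.6  0.6  0.6  0.61 0.61 0.62 0.62
 0.63 0.63 0.64 0.65 0.66 0.67 0.68 0.69 0.7 ] minmargin [1.86 1.01 0.57 0.54 1.12 0.2  2.35]
```

Request:
play_rows(steps=[{"x": 0, "y": -1.6, "z": -7.7, "ax": 0.7, "ay": 0, "az": 0, "claw": 0}, {"x": 0, "y": -1.5, "z": -7.7, "ax": 0.7, "ay": 0, "az": 0, "claw": 0}, {"x": 0, "y": -1.3, "z": -7.7, "ax": 0.7, "ay": 0, "az": 0, "claw": 0}, {"x": 0, "y": -1.2, "z": -7.8, "ax": 0.7, "ay": 0, "az": 0, "claw": 0}, {"x": 0, "y": -1.1, "z": -7.8, "ax": 0.7, "ay": 0, "az": 0, "claw": 0}, {"x": 0, "y": -1.0, "z": -7.8, "ax": 0.7, "ay": 0, "az": 0, "claw": 0}, {"x": 0, "y": -0.9, "z": -7.8, "ax": 0.7, "ay": 0, "az": 0, "claw": 0}, {"x": 0, "y": -0.8, "z": -7.8, "ax": 0.7, "ay": 0, "az": 0, "claw": 0}, {"x": 0, "y": -0.7, "z": -7.8, "ax": 0.7, "ay": 0, "az": 0, "claw": 0}, {"x": 0, "y": -0.6, "z": -7.8, "ax": 0.7, "ay": 0, "az": 0, "claw": 0}])

```text
t: 18.52
tool_pos: [0.4758, -0.0538, 0.1738]
tcp_rot: [-0.152, 0.675, 0.705, -0.155]
force: [-1.5, 0.5, -2.9]
gripper_width: 0.113
finger_force: 58.4
```

```bash
python3 ang.py
```

```text
t 18.5167 d [0.0204 0.001  0.1083] th from z 21.16 chord 21.17 x exp 0.0202 tilt -25.0 [-0.73  0.61  1.    1.8  -0.37  1.45  0.46] F [-1.5  0.5 -2.9] 0.113466265372821 58.36872339248657
```

Request:
play_rows(steps=[{"x": 0, "y": -0.5, "z": -7.8, "ax": 0.7, "ay": 0, "az": 0, "claw": 0}, {"x": 0, "y": -0.4, "z": -7.8, "ax": 0.7, "ay": 0, "az": 0, "claw": 0}, {"x": 0, "y": -0.3, "z": -7.8, "ax": 0.7, "ay": 0, "az": 0, "claw": 0}, {"x": 0, "y": -0.2, "z": -7.8, "ax": 0.7, "ay": 0, "az": 0, "claw": 0}, {"x": 0, "y": 0, "z": -7.8, "ax": 0.7, "ay": 0, "az": 0, "claw": 0}, {"x": 0, "y": 0.1, "z": -7.8, "ax": 0.7, "ay": 0, "az": 0, "claw": 0}, {"x": 0, "y": 0.2, "z": -7.8, "ax": 0.7, "ay": 0, "az": 0, "claw": 0}, {"x": 0, "y": 0.3, "z": -7.8, "ax": 0.7, "ay": 0, "az": 0, "claw": 0}, {"x": 0, "y": 0.4, "z": -7.8, "ax": 0.7, "ay": 0, "az": 0, "claw": 0}, {"x": 0, "y": 0, "z": 0, "ax": 0, "ay": 0, "az": 0, "claw": 0}])

```text
t: 19.35
tool_pos: [0.5071, -0.0523, 0.2372]
tcp_rot: [-0.191, 0.666, 0.695, -0.194]
force: [-5.9, 0.8, -0.3]
gripper_width: 0.113
finger_force: 58.6
```

```bash
python3 ang.py
```

```text
t 19.35 d [0.0533 0.0025 0.1708] th from z 34.71 chord 34.71 x exp 0.0534 tilt -31.6 [-0.66  0.67  0.98  1.6  -0.34  1.7   0.45] F [-5.9  0.8 -0.3] 0.11296444233525764 58.63761842250824
```

```bash
python3 arc.py 34.7 40 4 .7
```

```text
[0.0, 0.2, -6.9, 0.7, 0.0, 0.0]
[0.0, 0.3, -6.9, 0.7, 0.0, 0.0]
[0.0, 0.4, -6.9, 0.7, 0.0, 0.0]
[0.0, 0.5, -6.9, 0.7, 0.0, 0.0]
sim [-0.62  0.71  0.97  1.5  -0.34  1.8   0.46] J2 [0.67 0.68 0.69 0.7  0.71] minmargin [1.95 1.08 0.59 0.9  1.23 0.17 2.39]
```

Request:
play_rows(steps=[{"x": 0, "y": 0.2, "z": -6.9, "ax": 0.7, "ay": 0, "az": 0, "claw": 0}, {"x": 0, "y": 0.3, "z": -6.9, "ax": 0.7, "ay": 0, "az": 0, "claw": 0}, {"x": 0, "y": 0.4, "z": -6.9, "ax": 0.7, "ay": 0, "az": 0, "claw": 0}, {"x": 0, "y": 0.5, "z": -6.9, "ax": 0.7, "ay": 0, "az": 0, "claw": 0}, {"x": 0, "y": 0, "z": 0, "ax": 0, "ay": 0, "az": 0, "claw": 0}, {"x": 0, "y": 0, "z": 0, "ax": 0, "ay": 0, "az": 0, "claw": 0}])

```text
t: 19.85
tool_pos: [0.523, -0.0516, 0.2595]
tcp_rot: [-0.207, 0.661, 0.69, -0.211]
force: [-5.8, 2.5, 0.9]
gripper_width: 0.117
finger_force: 58.7
```

```bash
python3 ang.py; python3 -c "
from h import *
im=ctrl.camera('side');cv2.imwrite('pics/s4.png',im)
c=cam('side')
# screen frame corners predicted for 40deg
yaw=np.radians(2.2);X=np.array([np.cos(yaw),np.sin(yaw),0]);Y=np.array([-X[1],X[0],0]);U=np.array([0,0,1.]);H=np.array([.462,-.056,.08])+.3*X
for th in (36,40,44):
    a=np.radians(th);f=-np.cos(a)*X+np.sin(a)*U;n=np.sin(a)*X+np.cos(a)*U
    print(th,proj('side',[H+.26*f+.014*n+s*.12*Y for s in(1,-1)]+[H+.02*f+.014*n+s*.12*Y for s in (1,-1)]).round(0).tolist())
"
```

```text
t 19.85 d [0.0699 0.0033 0.1927] th from z 39.96 chord 39.96 x exp 0.0701 tilt -34.3 [-0.62  0.7   0.97  1.5  -0.34  1.79  0.45] F [-5.8  2.5  0.9] 0.11735863326962209 58.70825529098511
36 [[271.0, 160.0], [361.0, 208.0], [326.0, 172.0], [406.0, 213.0]]
40 [[275.0, 152.0], [365.0, 199.0], [326.0, 172.0], [406.0, 213.0]]
44 [[279.0, 145.0], [370.0, 191.0], [327.0, 171.0], [406.0, 212.0]]
```

View pics/s4.png

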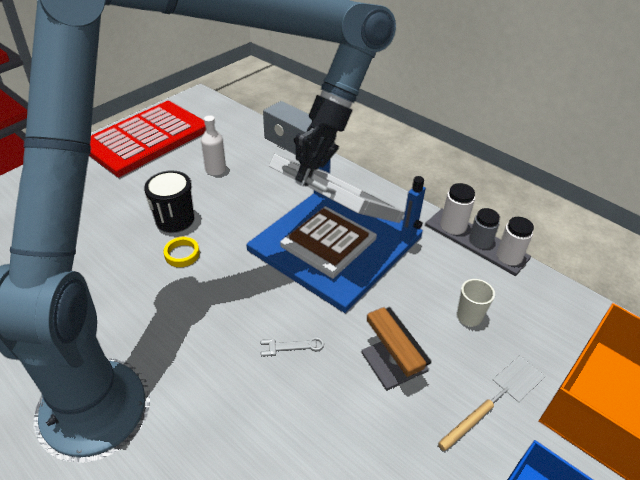

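The screen is held open over the visible prints. Its front corners, at about (273,154) and (364,199), match the 40° prediction, and the squeegee lies on the rest at (398,340). Nothing else has moved.

```bash
python3 -c "
from bench import ctrl
print(ctrl.sign_off())"
```

```text
the job is handed in; nothing more can be done
None
```

The job is handed in: the squeegee lies flat on the rest, lengthwise and within about 3 mm of centre by my camera measurement. The screen is held open by its bar at a measured 40.0°, after 19.9 s on the robot's clock.

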